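# Reload the bench tape dispenser

### The job

Reload the two-roll tape dispenser: stand the loose roll of tape on edge in the empty right-hand bay, beside the roll that is already in, then push the spindle from the dispenser's left through all three cheeks and both rolls until its grip is fully home against the left cheek. Leave both rolls sitting in their bays, let go of everything, and leave the rest of the bench undisturbed.

Things in the scene. Friction and masses are not known exactly. Their poses are not given: they have to be found in the camera images.
- dispenser: tape dispenser, does not move: grey base 130 x 92 mm, top at z = 12 mm; three upright cheeks 5 mm thick at y = +32, 0, -32 mm, 36 mm wide (x -18 to 18; feet 52 mm up to z = 20) and 62 mm high; toothed cutter bar at x = -80 to -70 mm, up to z = 34. Origin: on the bench, under the middle cheek; x to its back (the robot is at its -x side, the front), y to its left, z up
- bore_left (a point): centre of the left (y+) cheek's bore on its outer face, where the spindle enters, moving along -y: dispenser (0, 34.5, 45) mm. Each cheek has such a 21 mm bore, all on one line parallel to y. Axes as the dispenser's
- bay_left (a point): middle of the left bay, dispenser (0, 16, 45) mm, like the right one; a roll stands in it from the start. Axes as the dispenser's
- bay_right (a point): middle of the right bay on the line of the bores, dispenser (0, -16, 45) mm; empty at the start. The bay is 27 mm wide between two cheeks; a roll in it rests on two thin bars along y that centre it in x, its middle then about 44.5 mm above the bench. Axes as the dispenser's
- spindle: bright straight tube 18 mm thick, 86 mm long, coned to 10 mm over the last 10 mm, on a grey square grip 26 x 26 x 38 mm with dark ribs; 90 g. Lies level on its grip, axis 13 mm up, tube clear of the bench. Origin: on the axis at the shoulder between tube and grip; x along the axis to the tip (the grip spans x = -38 to 0), z up as it lies, y square to the grip's side faces
- spindle_tip (a point): tip of the spindle on its axis, 86 mm from the shoulder; axes as the spindle's
- roll_new: the loose white tape roll, standing on edge on the bench: 62 mm across (up to 2 mm more at its loose end), 19 mm wide, core hole about 40 mm, 46 g. Origin: within 2 mm of its axis, in one flat face; its z axis is the roll's axis, level, and points to the other face
- roll_new_center (a point): middle of the loose roll, in the middle of its hole and width, about 31 mm above the bench at the start; axes as roll_new's
- roll_in: the like roll that stands in the left bay from the start; origin and axes as roll_new's
- roll_in_center (a point): middle of the roll in the left bay; axes as roll_new's
- marker_black: bystander: felt marker 137 x 13 x 16 mm lying between the robot and the dispenser; leave it
- box_blades: bystander: flat small carton 70 x 42 x 12 mm lying to the right of the dispenser; leave it
- beaker_50: bystander: small glass beaker, 57 mm wide and 60 mm high, behind the dispenser; leave it
- forceps: bystander: steel forceps 158 x 22 x 10 mm lying behind the dispenser to the right; leave them
- petri_one: bystander: closed culture dish, 58 mm wide and 15 mm high, to the left; leave it
- dropper_white: bystander: dropper bottle 31 mm wide and 96 mm high, to the left; leave it
Mind the look-alikes: they are no part of the job. What is shaped like the roll_in but green is not meant.

How it is judged:
By the outcome, as a careful person would: the job done as asked, in the order asked, and still so for the second after the job is handed in, with the robot touching nothing.
It also fails if it takes over 59 s, if anything falls off the work surface, if the arm or the gripper's body presses on something with over 40 N, if the wrist force passes 120 N, or if a joint passes its speed limit or range.

### The arm

A 6-joint arm with a two-finger parallel gripper is mounted at the origin on a cart in front of the work surface, level with it; the furniture and walls round the work are solid. World frame = base frame: x ahead of the robot, y to its left, z up, the work surface at z = 0. Lengths are in m, angles in rad, forces in N, time in s.
With the tool pointing down it reaches from about 0.375 to 0.9 m from the base axis. Payload 3.1 kg.
Tool frame: the origin (TCP) lies on the mounting face of the last link; the fingertips stand 182 mm ahead of it and the grasp point (between the pads) lies 164 mm ahead of it; z points along the fingers, y is the direction in which the jaws open and shut (so a half turn about z gives the same grasp; the last joint's range is limited). The gripper opens to 87 mm and grips with 3 to 60 N. Pads are 19 mm wide; open, the fingers measure 117 mm over their backs; the gripper's body (75 mm by 190 mm) begins 51 mm behind the grasp point.
Start: joints at [-0.178, 0.527, 1.433, -0, 1.181, -0.178], TCP at [0.625, 0, 0.405] pointing down, gripper open.
Joint ranges: [-3.08, 3.08], [-0.75, 2.2], [0.22, 2.44], [-1.43, 4.57], [0, 2.65], [-2.85, 2.85]. Speed limits (rad/s): [2.79, 2.79, 3.14, 3.14, 3.14, 3.14].

### API

Orientations are given as a unit quaternion [x, y, z, w].
In Python, from rig import robot, camera, camera_model gives the robot as it stands.
- The arm moves only by the tool drive_tool, never from a script. Its argument "plan" is a list that holds one entry, the list of rows, each a list of 6 numbers: the shift along the world's x, y, z in units of 2.5 cm (1.0 is 2.5 cm), then the turn, a rotation vector about the world's x, y, z in units of 6 degrees (1.0 is 6 degrees). A call has 1 to 8 rows; each row shifts and turns the commanded pose from where the row before left it; what a row does not reach is not made up. A row lasts 1/8 s, in which the tool goes at most 62.5 mm and 10.7 degrees, less where a joint would pass 70% of its speed; a pose out of reach is approached as far as the arm can. A call with a number of a shift or a turn outside -1 to 1 is refused whole. A call with a gripper value outside its range is refused whole. "grip" is the closure, from 0 (fully open) to 1 (shut), set as the call begins (left out, the last holds). The fingers move at their own pace and stop on an object; "force" is the grip in N (left out, the last holds). Time passes only in rows, so rows that do not move let the fingers close. It gives the time, the measured TCP pose, the force and the opening at its end, in the units of the state.
- robot.get_obs(): the state, without advancing time (a new reading comes with each control period).
- camera(name): name is "scene" or "side" or "wrist"; returns the picture (480x640x3 uint8, red, green, blue); there is no depth.
- camera_model(name): a dict with "K" (3x3 intrinsics, pixels), "world_to_cam" (4x4, takes a point from world to camera coordinates); the wrist camera has in their place "tool_from_camera" (4x4, takes a point from camera to tool coordinates, whose origin is the TCP and whose axes are the flange's). Camera axes: x right, y up, looking along -z (the intrinsics and any distortion apply to the point x, -y, -z); pixel columns grow to the right and rows downward; lengths in m; the calibration is good to about 2 mm. The wrist camera is an equidistant fisheye: a pixel r from the principal point sees the ray r / f radians off the axis. A picture is of the moment at which its call begins: read the wrist's pose just before it. camera_model takes no time and is no camera call.
- robot.hand_in(): hands the job in, once; it reports no verdict.
The state is a dict: "time": time; "q": joint angles; "joint_velocities": joint speeds; "joint_torque": joint torques, N m; "position": TCP position; "tool_rot": TCP orientation; "ft_force": force on the tool from outside, world axes, zero at the start; "moment": the same for the moment, N m; "grip_width": finger opening in m.
Only numpy, scipy, OpenCV 4.12 (cv2) and the standard library are available. Lean on these libraries where they do the work, as an engineer would, in place of code of your own. Each camera call takes 0.05 s, during which the arm holds its last target.

## Working session

There is one attempt and no reset: what is moved stays moved. The work goes in short steps, Python scripts to look and compute and a tool call to move; the robot and the scene stay as the last step left them, time stands still between calls to the robot, and variables do not carry over. Pictures are saved under pics/ and viewed, and the job is handed in when it is done.

Besides the shell and the picture viewer there is one more tool, called as name(argument=value, ...), one argument or row to a line, values as JSON. drive_tool: Moves the arm, as the interface text tells. Shifts and turns lie within -1 to 1; 1 stands for 2.5 cm of shift or 6 degrees of turn. Its arguments: {"type":"object","properties":{"plan":{"type":"array","items":{"type":"array","items":{"type":"array","items":{"type":"number","minimum":-1,"maximum":1}}}},"grip":{"type":"number"},"force":{"type":"number"}},"required":["plan"]}

```bash
ls; mkdir -p pics; python3 - <<'E'
from rig import robot,camera,camera_model
import cv2
print(robot.get_obs())
for n in ["scene","side","wrist"]:
    im=camera(n); cv2.imwrite(f"pics/{n}0.png",im[:,:,::-1])
    print(n,camera_model(n))
E
```

```text
pics
{'time': 0.0, 'q': array([-1.78518246e-01,  5.28492737e-01,  1.43390443e+00, -2.64948078e-05,
        1.18137279e+00, -1.78472684e-01]), 'joint_velocities': array([-2.80614866e-04,  6.38435345e-04, -6.46970827e-05, -7.38648588e-04,
        8.65512009e-04, -7.61328480e-04]), 'joint_torque': array([-5.45745443e-04, -4.40045428e+01, -1.76593530e+01,  6.32597599e-02,
        5.83207863e-02, -1.53719384e-04]), 'position': array([6.24660557e-01, 7.62387622e-05, 4.03754195e-01]), 'tool_rot': array([ 7.07118905e-01,  7.07093819e-01, -6.30947229e-04, -8.87249750e-04]), 'ft_force': array([-0.00627826, -0.43859895,  0.49495189]), 'moment': array([ 0.0278068 , -0.02193258,  0.00632997]), 'grip_width': 0.08703557480615093}
scene {'K': array([[560.04225219,   0.        , 320.76309896],
       [  0.        , 560.04225219, 234.79074543],
       [  0.        ,   0.        ,   1.        ]]), 'world_to_cam': array([[ 0.84865314, -0.52878203, -0.01331983, -0.52261778],
       [ 0.29516262,  0.45251567,  0.84149189, -0.21263251],
       [-0.43893836, -0.71806625,  0.54010553, -1.17107078],
       [ 
[... 310 characters left out ...]
500969, -0.71031669,  0.60779793,  0.16322056],
       [ 0.28847624,  0.53518427,  0.79395167, -1.61148556],
       [ 0.        ,  0.        ,  0.        ,  1.        ]])}
wrist {'K': array([[371.64829954,   0.        , 321.67932516],
       [  0.        , 371.64829954, 243.53069337],
       [  0.        ,   0.        ,   1.        ]]), 'tool_from_camera': array([[ 5.43628863e-04,  9.60502629e-01,  2.78270381e-01,
         7.55741435e-02],
       [ 9.99999706e-01, -6.72416224e-04,  3.67372363e-04,
         1.12126580e-04],
       [ 5.39975639e-04,  2.78270099e-01, -9.60502712e-01,
         1.95730357e-02],
       [ 0.00000000e+00,  0.00000000e+00,  0.00000000e+00,
         1.00000000e+00]])}
```

View pics/scene0.png

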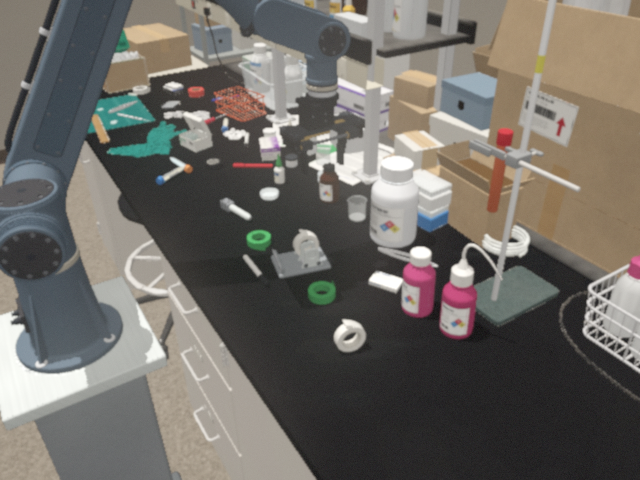

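View pics/side0.png

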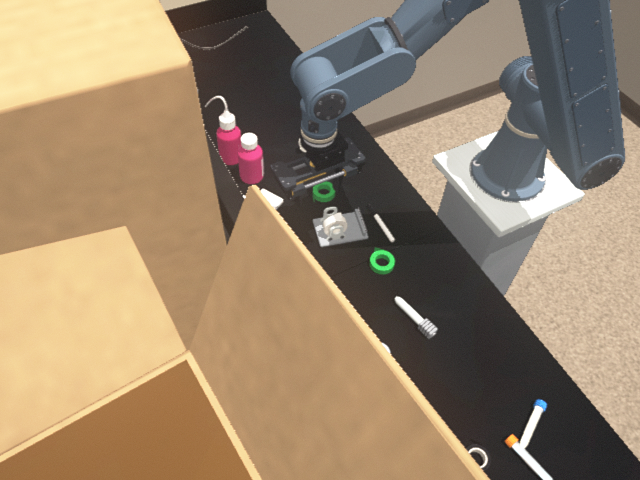

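View pics/wrist0.png

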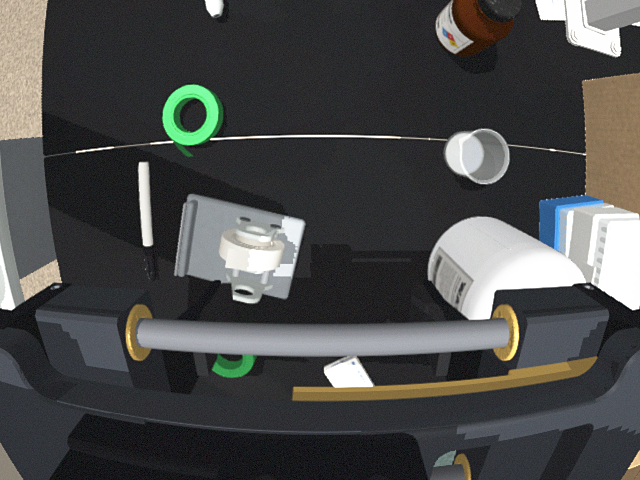

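The scene view shows the dispenser near (300,260), the loose white roll near (350,335) and the spindle near (236,209). In the side view the spindle is near (415,315). Next I'll measure them roughly.

```bash
cat > h.py <<'E'
import numpy as np, cv2
from rig import robot,camera,camera_model
from scipy.spatial.transform import Rotation as R
def ray(n,u,v,obs=None):
    m=camera_model(n);K=m["K"];x=(u-K[0,2])/K[0,0];y=(v-K[1,2])/K[1,1]
    if n=="wrist":
        r=np.hypot(x,y);d=np.array([np.sin(r)*x/r,-np.sin(r)*y/r,-np.cos(r)]) if r>0 else np.array([0,0,-1.])
        T=m["tool_from_camera"];Rt=R.from_quat(obs["tool_rot"]).as_matrix()
        return Rt@T[:3,3]+obs["position"],Rt@T[:3,:3]@d
    W=m["world_to_cam"];d=np.array([x,-y,-1.]);Rc=W[:3,:3]
    return -Rc.T@W[:3,3],Rc.T@d/np.linalg.norm(d)
def onz(n,u,v,z,obs=None):
    o,d=ray(n,u,v,obs);return o+d*(z-o[2])/d[2]
def tri(*rs):
    A=np.zeros((3,3));b=np.zeros(3)
    for o,d in rs:
        P=np.eye(3)-np.outer(d,d);A+=P;b+=P@o
    p=np.linalg.solve(A,b)
    return p,[np.linalg.norm((np.eye(3)-np.outer(d,d))@(p-o)) for o,d in rs]
def proj(n,p,obs=None):
    m=camera_model(n);K=m["K"]
    if n=="wrist":
        T=m["tool_from_camera"];Rt=R.from_quat(obs["tool_rot"]).as_matrix()
        c=T[:3,:3].T@(Rt.T@(np.array(p)-obs["position"])-T[:3,3])
        x,y,z=c[0],-c[1],-c[2];rr=np.hypot(x,y);th=np.arctan2(rr,z)
        return K[0,2]+K[0,0]*th*x/rr,K[1,2]+K[1,1]*th*y/rr
    c=m["world_to_cam"]@np.append(p,1);return K[0,2]-K[0,0]*c[0]/c[2],K[1,2]+K[1,1]*c[1]/c[2]
def snap(n,tag,crop=None,s=1):
    o=robot.get_obs();im=camera(n)[:,:,::-1].copy();cv2.imwrite(f"pics/{n}_{tag}_raw.png",im)
    c=im if crop is None else im[crop[1]:crop[3],crop[0]:crop[2]]
    cv2.imwrite(f"pics/{n}_{tag}.png",cv2.resize(c,None,fx=s,fy=s,interpolation=cv2.INTER_CUBIC));return o,im
E
python3 - <<'E'
from h import *
o=robot.get_obs();np.set_printoptions(precision=4,suppress=True)
print("roll",onz("scene",349,338,.031)); print("spindle",onz("scene",236,209,.013),onz("side",415,316,.013))
print("roll base",onz("scene",352,352,0))
def big(f,c,s,out):
    im=cv2.imread(f)[c[1]:c[3],c[0]:c[2]];cv2.imwrite(out,cv2.resize(im,None,fx=s,fy=s,interpolation=cv2.INTER_CUBIC))
big("pics/scene0.png",(310,300,390,360),8,"pics/c1.png")
big("pics/wrist0.png",(160,170,320,310),5,"pics/c2.png")
E
```

```text
roll [ 0.4673 -0.3452  0.031 ]
spindle [0.5059 0.277  0.013 ] [0.5047 0.2745 0.013 ]
roll base [ 0.4686 -0.3547 -0.    ]
```

View pics/c1.png

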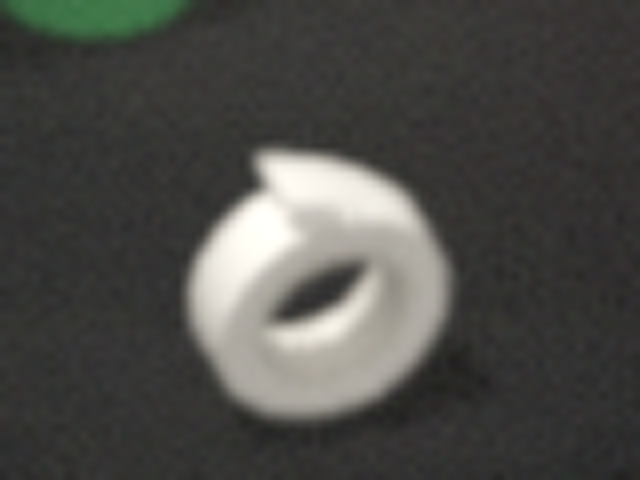

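View pics/c2.png

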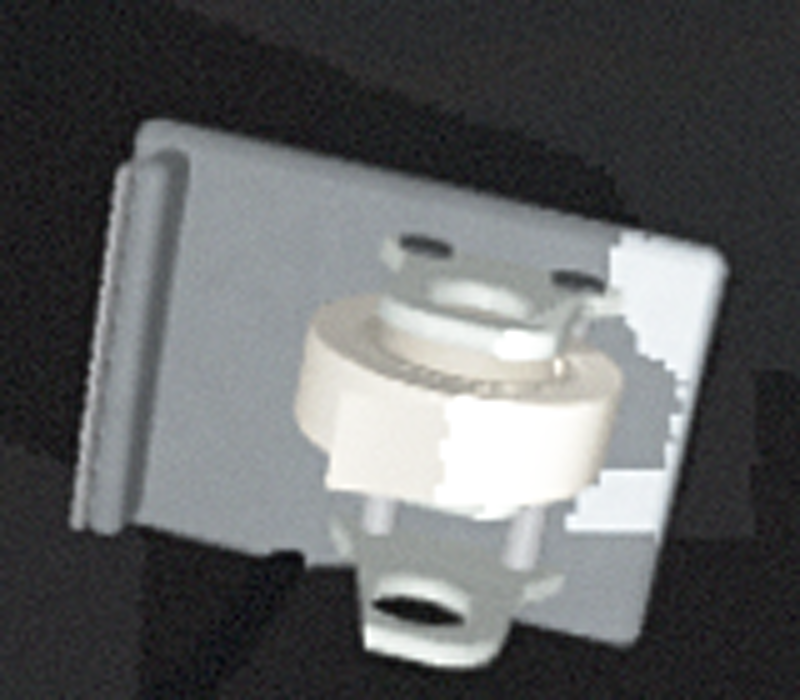

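```bash
python3 - <<'E'
from h import *
np.set_printoptions(precision=3,suppress=True)
o={'position':np.array([.62466,0,.40375]),'tool_rot':[.70712,.70709,-.00063,-.00089]}
for n,p in dict(pink1=(418,312),pink2=(457,335),box=(386,283),white=(393,243),brown=(327,200),dropper=(279,182),petri=(269,194),green1=(258,240),green2=(321,294),beaker=(357,220)).items(): print(n,onz("scene",*p,0.0))
# base corners in wrist (z=12)
c=np.array([(135,125),(728,258),(630,645),(80,525)])/5+[160,170]
for p in c: print(onz("wrist",*p,.012,o))
E
```

```text
pink1 [ 0.659 -0.332  0.   ]
pink2 [ 0.679 -0.432  0.   ]
box [ 0.663 -0.212  0.   ]
white [ 0.782 -0.087  0.   ]
brown [0.762 0.199 0.   ]
dropper [0.698 0.379 0.   ]
petri [0.636 0.326 0.   ]
green1 [0.494 0.117 0.   ]
green2 [ 0.514 -0.164  0.   ]
beaker [0.77  0.058 0.   ]
[0.481 0.021 0.012]
[ 0.607 -0.009  0.012]
[ 0.584 -0.096  0.012]
[ 0.459 -0.069  0.012]
```

drive_tool(
  plan=[
    [[-0.2,-1,0,0,0,0],[-0.4,-1,-0.2,0,0,0],[-0.4,-1,-0.2,0,0,0],[-0.4,-1,-0.2,0,0,0],[-0.4,-1,-0.2,0,0,0],[-0.4,-1,-0.2,0,0,0],[-0.4,-1,-0.2,0,0,0],[-0.4,-1,-0.2,0,0,0]],
  ],
  grip=0,
)

```text
time: 1.15
position: [0.5495, -0.2007, 0.3693]
tool_rot: [0.707, 0.707, -0.0, -0.0]
ft_force: [0.6, -1.0, -1.2]
grip_width: 0.0868
```

drive_tool(
  plan=[
    [[-0.4,-1,-0.4,0,0,0],[-0.4,-1,-0.4,0,0,0],[-0.4,-1,-0.4,0,0,0],[-0.4,-1,-0.4,0,0,0],[-0.4,-1,-0.4,0,0,0],[-0.4,-1,-0.4,0,0,0],[-0.4,-1,-0.4,0,0,0],[-0.4,-1,-0.4,0,0,0]],
  ],
)

```text
time: 2.15
position: [0.4695, -0.4007, 0.2891]
tool_rot: [0.707, 0.707, 0.0, -0.0]
ft_force: [-0.0, 0.1, -0.7]
grip_width: 0.087
```

```bash
python3 - <<'E'
from h import *
o,im=snap("wrist","r1"); print(o["position"],o["tool_rot"])
E
```

```text
[ 0.46953484 -0.40072927  0.28909832] [ 7.07131107e-01  7.07082390e-01  4.39476189e-05 -2.97764008e-04]
```

View pics/wrist_r1.png

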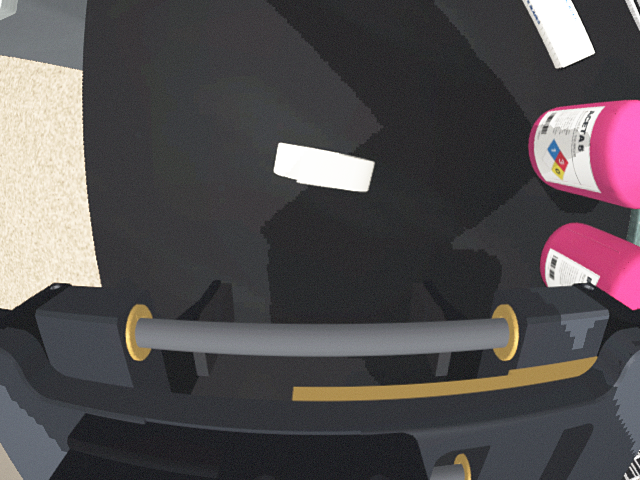

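```bash
python3 - <<'E'
from h import *
np.set_printoptions(precision=4,suppress=True)
o=robot.get_obs();im=cv2.imread("pics/wrist_r1_raw.png")
m=np.zeros(im.shape[:2],np.uint8);m[100:230,230:420]=(im[100:230,230:420].min(2)>110)*255
c=max(cv2.findContours(m,0,2)[0],key=cv2.contourArea);r=cv2.minAreaRect(c);print(r)
b=cv2.boxPoints(r)
for z in(.031,.045): 
    P=np.array([onz("wrist",u,v,z,o) for u,v in b]);print(z,P[:,:2].tolist(),P.mean(0))
    L=[np.linalg.norm(P[i]-P[i-1]) for i in range(4)];print(L)
    for i in range(4): d=P[i]-P[i-1];print(np.degrees(np.arctan2(d[1],d[0])))
q=c.reshape(-1,2)
im2=cv2.imread("pics/scene0.png");m2=np.zeros(im2.shape[:2],np.uint8);m2[315:356,328:370]=(im2[315:356,328:370].min(2)>100)*255
c2=max(cv2.findContours(m2,0,2)[0],key=cv2.contourArea);x,y,w,h=cv2.boundingRect(c2);print(x,y,w,h)
M=cv2.moments(c2);u,v=M['m10']/M['m00'],M['m01']/M['m00'];print(u,v,onz("scene",u,v,.031))
cc=cv2.minEnclosingCircle(c);u,v=r[0];print(tri(ray("wrist",u,v,o),ray("scene",M['m10']/M['m00'],M['m01']/M['m00'])))
big=cv2.resize(im[120:215,250:400],None,fx=5,fy=5);cv2.imwrite("pics/c3.png",big)
E
```

```text
((323.15203857421875, 168.16400146484375), (98.56587982177734, 37.476505279541016), 10.304847717285156)
0.031 [[0.43571397616846647, -0.35325153965113554], [0.44046593671017203, -0.3295778450001871], [0.5021076877125762, -0.34085625050938545], [0.4982431380456458, -0.3648712183088276]] [ 0.4691 -0.3471  0.031 ]
[np.float64(0.06359963063706048), np.float64(0.02414590953797912), np.float64(0.06266504526027496), np.float64(0.024323926955498294)]
169.47290921585608
78.6499959690104
-10.368549006258894
-99.14180787699317
0.045 [[0.4376517575947461, -0.3517712356561615], [0.4421233278401867, -0.32949441166493504], [0.5001278961105031, -0.3401073328052364], [0.4964913748997291, -0.3627052930607435]] [ 0.4691 -0.346   0.045 ]
[np.float64(0.05984692286094206), np.float64(0.02272117575294006), np.float64(0.05896748286433849), np.float64(0.022888689220352643)]
169.47290921585608
78.64999596901049
-10.368549006258906
-99.14180787699318
333 319 33 33
349.16150537634405 335.3896774193548 [ 0.4718 -0.3392  0.031 ]
(array([ 0.4681, -0.3462,  0.0383]), [np.float64(0.0010581360765938802), np.float64(0.0010581360765938713)])
```

View pics/c3.png

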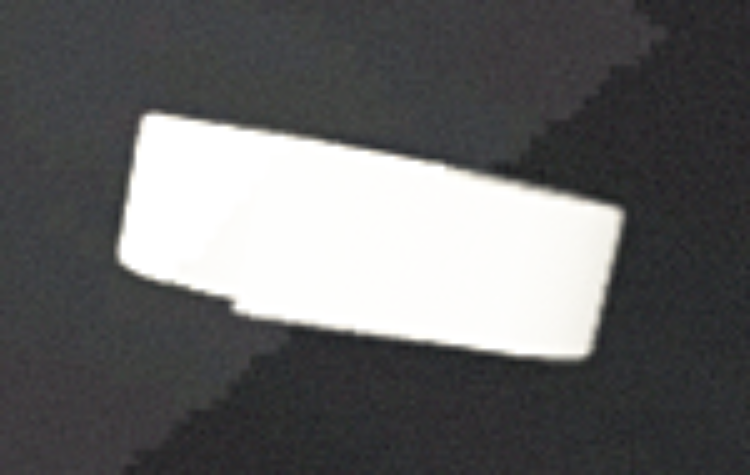

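```bash
python3 - <<'E'
from h import *
np.set_printoptions(precision=4,suppress=True)
o=robot.get_obs()
P=np.array([onz("wrist",250+u/5,120+v/5,.031,o) for u,v in[(145,113),(119,265),(590,358),(624,210)]]);print(P,P.mean(0))
a=P[0]-P[1];b=P[3]-P[2];print(np.linalg.norm(a),np.linalg.norm(b),np.degrees(np.arctan2(a[0],a[1])),np.degrees(np.arctan2(b[0],b[1])))
E
```

```text
[[ 0.4411 -0.3307  0.031 ]
 [ 0.4374 -0.3502  0.031 ]
 [ 0.498  -0.3624  0.031 ]
 [ 0.502  -0.3431  0.031 ]] [ 0.4696 -0.3466  0.031 ]
0.01984655093685836 0.019698951776944938 10.688871459382785 11.789786927709033
```

drive_tool(
  plan=[
    [[0,0.54,-0.2,0,0,-0.47],[0,0.54,-0.4,0,0,-0.47],[0,0.54,-0.4,0,0,-0.47],[0,0.54,-0.4,0,0,-0.47],[0,0,-0.6,0,0,0],[0,0,-0.6,0,0,0],[0,0,-0.6,0,0,0],[0,0,-0.6,0,0,0]],
  ],
)

```text
time: 3.2
position: [0.4699, -0.3464, 0.1935]
tool_rot: [0.773, 0.634, -0.0, -0.0]
ft_force: [-0.3, 0.4, -0.5]
grip_width: 0.0869
```

drive_tool(
  plan=[
    [[0,0,0,0,0,0],[0,0,0,0,0,0],[0,0,0,0,0,0],[0,0,0,0,0,0],[0,0,0,0,0,0]],
  ],
  grip=1,
  force=12,
)

```text
time: 3.82
position: [0.4702, -0.3461, 0.1953]
tool_rot: [0.773, 0.634, 0.0, 0.001]
ft_force: [0.5, 0.3, 2.0]
grip_width: 0.0607
```

```bash
python3 - <<'E'
from h import *
o,im=snap("wrist","r2");print(o["position"],o["grip_width"]); snap("scene","r2",(260,200,420,320),5)
E
```

```text
[ 0.4701505  -0.34613178  0.19531796] 0.06067097835368975
```

View pics/wrist_r2.png

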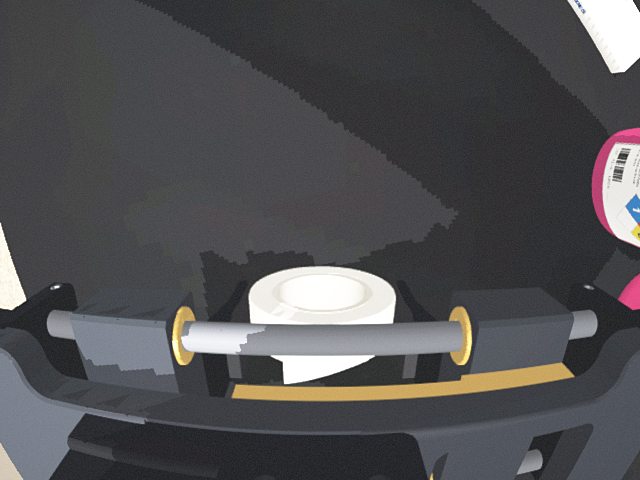

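View pics/scene_r2.png

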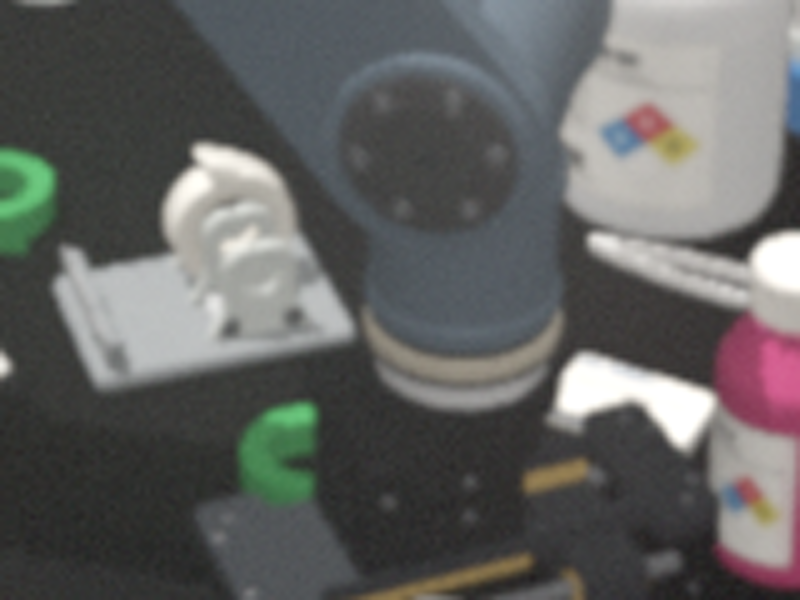

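drive_tool(
  plan=[
    [[0,0,0.4,0,0,0],[0,0,0.8,0,0,0],[0,0,0.9,0,0,0],[0,0,1,0,0,0],[0,0,0.9,0,0,0],[0.15,0.5,0,0,0,0],[0.2,0.8,0,0,0,0],[0.2,0.8,0,0,0,0]],
  ],
)

```text
time: 4.92
position: [0.4836, -0.2912, 0.2936]
tool_rot: [0.773, 0.634, -0.0, -0.002]
ft_force: [-0.6, 0.7, -1.3]
grip_width: 0.0609
```

drive_tool(
  plan=[
    [[0.2,0.9,0,0,0,-0.1],[0.2,0.9,0,0,0,-0.1],[0.2,0.9,0,0,0,-0.1],[0.1,0.8,0,0,0,-0.13],[0,0.5,0,0,0,0],[0,0,0,0,0,0]],
  ],
)

```text
time: 5.68
position: [0.501, -0.1919, 0.2943]
tool_rot: [0.787, 0.618, -0.0, -0.001]
ft_force: [0.5, -0.5, -0.0]
grip_width: 0.0606
```

```bash
python3 - <<'E'
from h import *
o,im=snap("wrist","d1");print(o["position"],o["tool_rot"],o["grip_width"])
cv2.imwrite("pics/d1c.png",cv2.resize(im[60:300,160:420],None,fx=2.5,fy=2.5,interpolation=cv2.INTER_CUBIC))
E
```

```text
[ 0.50099505 -0.19192305  0.29425254] [ 7.86553866e-01  6.17520980e-01 -3.44921491e-04 -8.57840196e-04] 0.06059585585175647
```

View pics/wrist_d1.png

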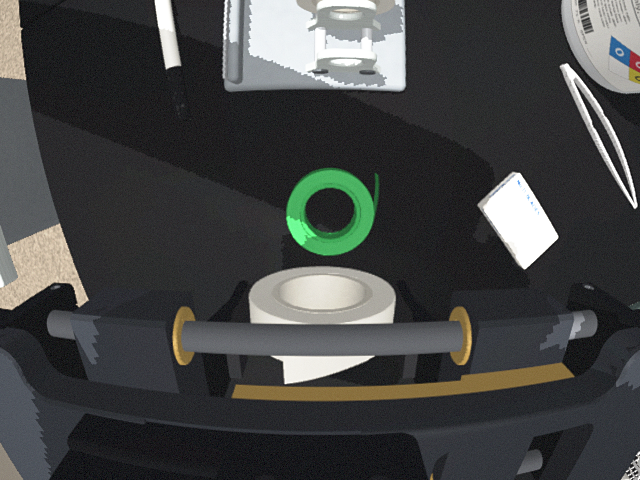

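View pics/d1c.png

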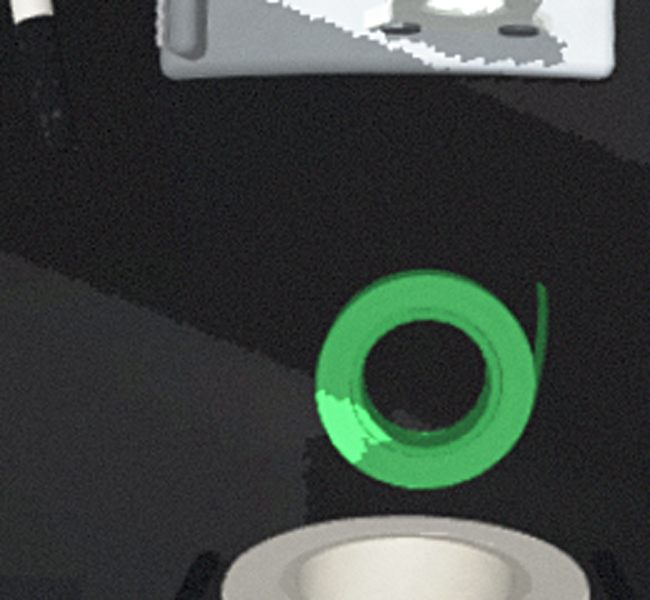

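drive_tool(
  plan=[
    [[0.15,0.6,0,0,0,0],[0.2,0.9,0,0,0,0],[0.2,0.9,0,0,0,0],[0.15,0.6,0,0,0,0],[0,0,0,0,0,0],[0,0,0,0,0,0]],
  ],
)

```text
time: 6.48
position: [0.5189, -0.1189, 0.2948]
tool_rot: [0.787, 0.617, -0.0, 0.0]
ft_force: [0.2, 0.3, -0.5]
grip_width: 0.0608
```

```bash
python3 - <<'E'
from h import *
o,im=snap("wrist","d2");print(o["position"],o["tool_rot"],o["grip_width"])
cv2.imwrite("pics/d2c.png",cv2.resize(im[60:280,180:460],None,fx=2.8,fy=2.8,interpolation=cv2.INTER_CUBIC))
E
```

```text
[ 0.51885123 -0.11887455  0.29479673] [ 7.87282563e-01  6.16592318e-01 -2.68257101e-05  2.80328335e-04] 0.06078848923734371
```

View pics/d2c.png

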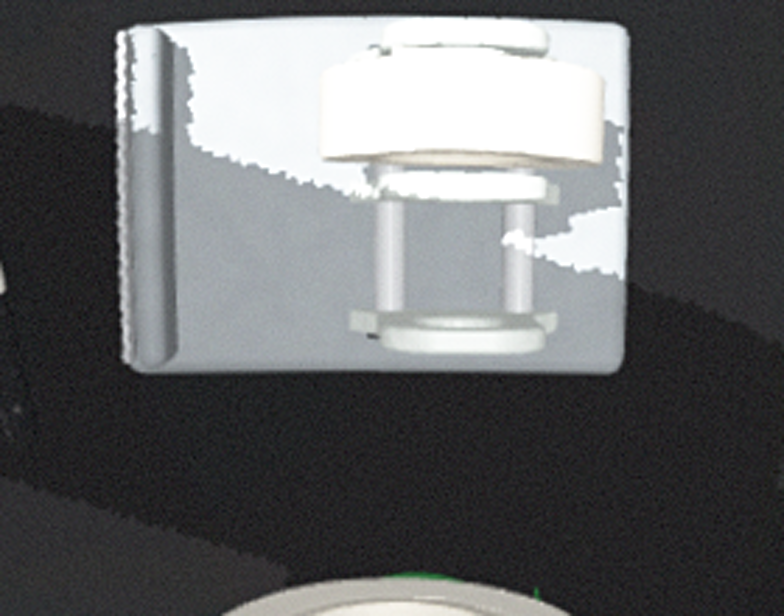

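```bash
python3 - <<'E'
from h import *
np.set_printoptions(precision=4,suppress=True)
o=robot.get_obs()
W=lambda u,v,z:onz("wrist",180+u/2.8,60+v/2.8,z,o)[:2]
a=np.radians
c={k:W(*p,.012) for k,p in dict(fr=(133,374),br=(626,374),bl=(629,24),fl=(131,30)).items()};print(c)
deg=lambda d:np.degrees(np.arctan2(d[1],d[0]))
print(deg(c['br']-c['fr']),deg(c['bl']-c['fl']),90-0+deg(c['br']-c['bl']),np.linalg.norm(c['br']-c['bl']),np.linalg.norm(c['br']-c['fr']),sum(c.values())/4)
t=a(-13.8);X=np.array([np.cos(t),np.sin(t)]);Y=np.array([-X[1],X[0]])
print("tool yaw",deg(R.from_quat(o['tool_rot']).as_matrix()[:2,1]))
loc=lambda p:(p@X,p@Y)
for n,p,z in [("basefr",(133,374),.012),("basebr",(626,374),.012),("basebl",(629,24),.012),
 ("Rcheek L",(378,340),.056),("Rcheek R",(549,340),.056),("R outer top",(463,352),.062),("R outer top",(463,353),.060),
 ("M L",(378,186),.056),("M R",(549,186),.056),("M top far",(463,172),.062),("Lcheek L",(383,38),.056),("LR",(549,38),.056),("L top far",(463,18),.062),
 ("bar1",(390,260),.025),("bar2",(518,260),.025),("rollL",(322,110),.0445),("rollR",(606,110),.0445)]:
    print(n,np.array(loc(W(*p,z)))*1e3)
E
```

```text
{'fr': array([ 0.4613, -0.0666]), 'br': array([ 0.5856, -0.0975]), 'bl': array([ 0.6066, -0.0091]), 'fl': array([0.4841, 0.0202])}
-13.953746091169625 -13.431528333277234 -13.347703729837903 0.09088762943317126 0.1280432723993129 [ 0.5344 -0.0383]
tool yaw -13.896053186530796
basefr [463.9199  45.349 ]
basebr [591.9627  45.0055]
basebl [591.2453 135.8903]
Rcheek L [528.6355  58.3326]
Rcheek R [564.9472  58.5528]
R outer top [546.2337  56.5541]
R outer top [546.3639  56.0889]
M L [528.7429  90.8852]
M R [564.4029  91.3257]
M top far [545.9915  93.6277]
Lcheek L [529.8255 122.4466]
LR [564.3253 123.1162]
L top far [545.9989 125.7389]
bar1 [531.0076  74.0931]
bar2 [561.6242  74.3325]
rollL [516.3769 108.3544]
rollR [578.7337 109.3369]
```

```bash
python3 - <<'E'
from h import *
o=robot.get_obs();Rt=R.from_quat(o['tool_rot']).as_matrix()
P=lambda t:np.round(proj("wrist",Rt@np.array(t)+o['position'],o),1)
for f in(.0065,.0095,.0125): print(f,P((f,0,.195)),P((f,0,.184)),P((f,-.031,.164)),P((f,.031,.164)))
E
```

```text
0.0065 [321.3 278.2] [321.2 286.6] [249.8 303.8] [392.6 303.9]
0.0095 [321.3 272.6] [321.2 280.8] [249.3 297.5] [393.1 297.6]
0.0125 [321.3 267. ] [321.2 274.9] [248.8 291.1] [393.6 291.2]
```

drive_tool(
  plan=[
    [[0.3,0.6,0,0,0,0],[0.4,0.9,0,0,0,0],[0.4,0.7,0,0,0,0],[0.1,0.25,0,0,0,0],[0,0,-0.3,0,0,0],[0,0,0,0,0,0],[0,0,0,0,0,0]],
  ],
)

```text
time: 7.4
position: [0.5485, -0.0577, 0.287]
tool_rot: [0.788, 0.616, -0.0, -0.0]
ft_force: [0.7, -0.0, 0.2]
grip_width: 0.061
```

```bash
python3 - <<'E'
from h import *
o,im=snap("wrist","d3");print(o["position"],o["tool_rot"],o["grip_width"])
cv2.imwrite("pics/d3c.png",cv2.resize(im[180:420,180:460],None,fx=2.8,fy=2.5,interpolation=cv2.INTER_CUBIC))
snap("side","d3",(280,180,400,270),6)
E
```

```text
[ 0.54850278 -0.0577188   0.28699353] [ 7.87504316e-01  6.16309041e-01 -2.38138024e-04 -2.46454276e-04] 0.060984348541619084
```

View pics/d3c.png

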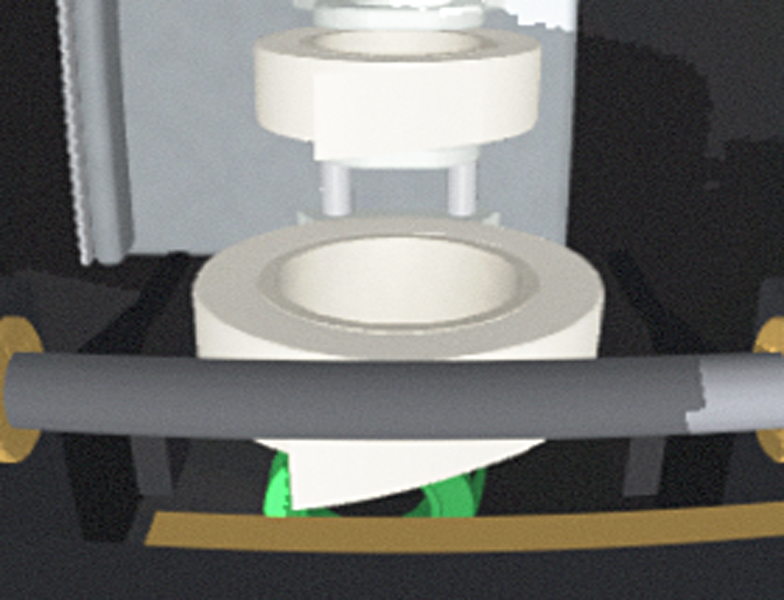

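View pics/side_d3.png

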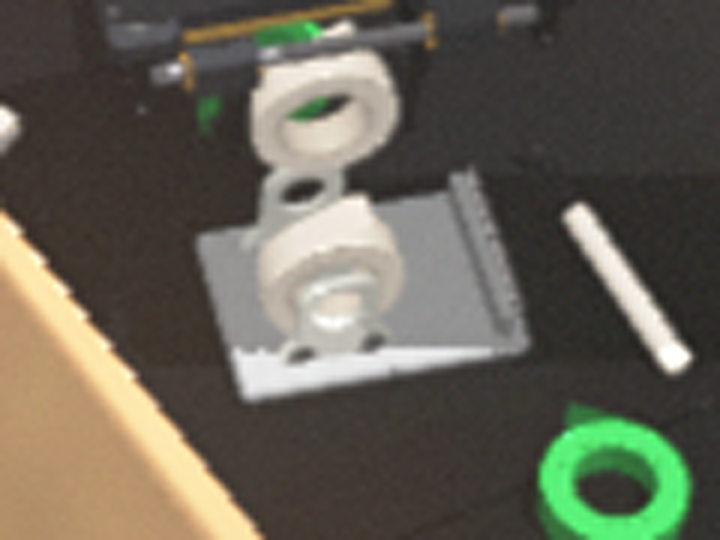

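```bash
python3 - <<'E'
from h import *
from scipy.optimize import brentq
o=robot.get_obs();Rt=R.from_quat(o['tool_rot']).as_matrix()
P=lambda t:proj("wrist",Rt@np.array(t)+o['position'],o)[1]
for z,v in((.195,266),(.133,323.5),(.184,274.4),(.144,310.8)):
    print(z,brentq(lambda f:P((f,0,z))-v,-.02,.04)*1e3)
E
```

```text
0.195 13.055651728630407
0.133 14.05091586364151
0.184 12.7545740271348
0.144 13.48691616244826
```

```bash
python3 - <<'E'
from h import *
im=cv2.imread("pics/side_d3_raw.png")
cv2.imwrite("pics/s3a.png",cv2.resize(im[178:212,314:354],None,fx=18,fy=16,interpolation=cv2.INTER_CUBIC))
snap("scene","d3",(265,190,345,250),10)
E
```

```text
(no output)
```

View pics/s3a.png

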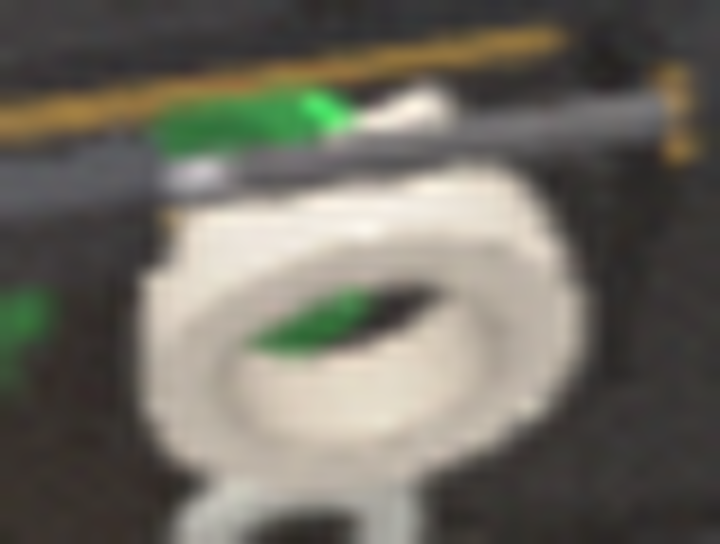

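View pics/scene_d3.png

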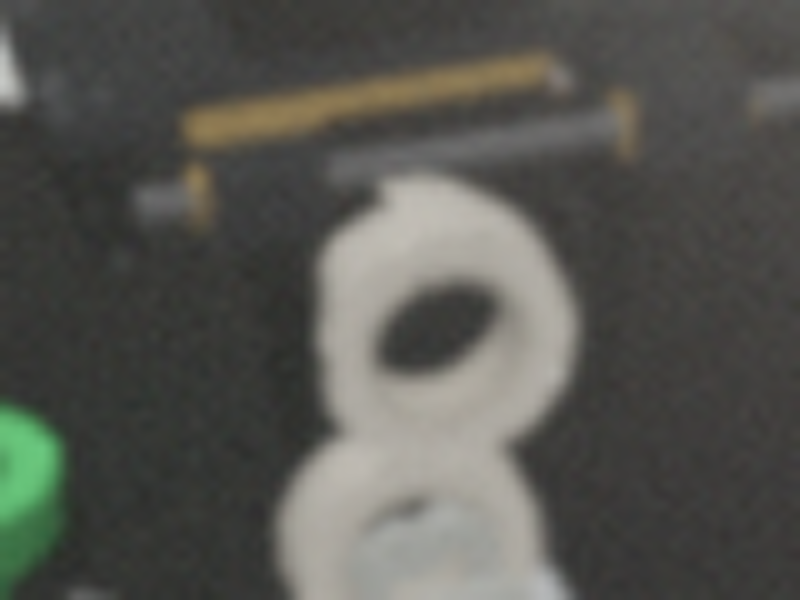

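```bash
python3 - <<'E'
from h import *
np.set_printoptions(precision=2,suppress=True)
t=np.radians(-13.8);X=np.array([np.cos(t),np.sin(t)]);Y=np.array([-X[1],X[0]])
org=X*.5466+Y*.0911
def L(p): d=p[:2]-org; return np.array([d@X,d@Y])*1e3
o=robot.get_obs();print("tcp",L(o['position']))
print("side face+",L(onz("side",334,200.1,.123))); print("scene face-",L(onz("scene",309,223.8,.123)))
for n,u,v,e in[("side",313,219.7,(45,-46)),("side",321.3,246.7,(45,46)),("scene",280.4,277.6,(-85,-46)),("scene",331,265.6,(45,-46)),("scene",271,258,(-85,46))]:
    print(n,e,L(onz(n,u,v,.012)))
E
```

```text
tcp [ -0.03 -16.2 ]
side face+ [ 2.02 -2.2 ]
scene face- [  0.05 -18.54]
side (45, -46) [ 45.49 -38.91]
side (45, 46) [44.97 51.78]
scene (-85, -46) [-83.6  -53.02]
scene (45, -46) [ 44.06 -46.64]
scene (-85, 46) [-85.26  32.18]
```

drive_tool(
  plan=[
    [[-0.02,-0.1,-0.5,0,0,0],[0,0,-0.5,0,0,0],[0,0,0,0,0,0],[0,0,0,0,0,0]],
  ],
)

```text
time: 8.05
position: [0.5482, -0.0597, 0.2619]
tool_rot: [0.787, 0.617, -0.0, -0.0]
ft_force: [0.7, -0.8, -1.1]
grip_width: 0.0607
```

```bash
python3 - <<'E'
from h import *
o,im=snap("wrist","d4");print(o["position"],o["tool_rot"],o["grip_width"])
cv2.imwrite("pics/d4c.png",cv2.resize(im[160:340,220:420],None,fx=4,fy=3.3,interpolation=cv2.INTER_CUBIC))
E
```

```text
[ 0.54823672 -0.05969841  0.26190682] [ 7.87269183e-01  6.16609393e-01 -1.53272834e-04 -2.55570295e-04] 0.060660792721922326
```

View pics/d4c.png

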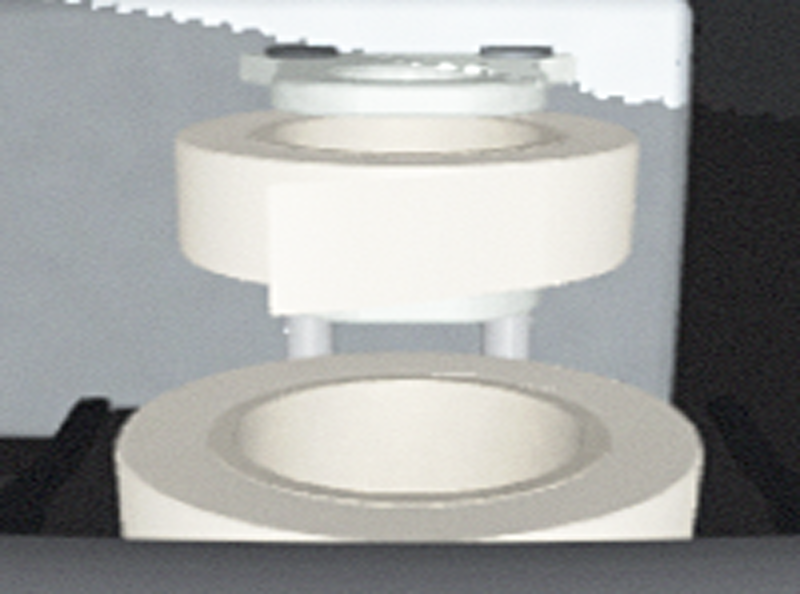

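```bash
python3 - <<'E'
from h import *
np.set_printoptions(precision=2,suppress=True)
t=np.radians(-13.8);X=np.array([np.cos(t),np.sin(t)]);Y=np.array([-X[1],X[0]])
org=X*.5466+Y*.0911
def L(p): d=p[:2]-org; return np.array([d@X,d@Y])*1e3
o=robot.get_obs();print("tcp",L(o['position']))
W=lambda u,v,z:L(onz("wrist",220+u/4,160+v/3.3,z,o))
print("cheek -y edge (exp -2.5)",W(405,322,.062),W(405,322,.060)); print("roll face",W(405,353,.067),W(405,353,.069))
print("roll ends",W(115,450,.098),W(703,450,.098)); print("bars",W(310,335,.025),W(508,335,.025))
print("cheek L/R",W(272,95,.058),W(547,95,.058))
print("left roll",W(178,150,.0445),W(638,150,.0445))
E
```

```text
tcp [  0.16 -18.29]
cheek -y edge (exp -2.5) [ 0.18 -2.51] [ 0.18 -3.17]
roll face [ 0.18 -5.82] [ 0.19 -5.1 ]
roll ends [-31.06  -8.31] [32.37 -8.34]
bars [-14.6  -17.34] [ 16.08 -17.36]
cheek L/R [-16.45  32.37] [17.98 32.36]
left roll [-30.76  21.53] [31.93 21.5 ]
```

drive_tool(
  plan=[
    [[0,-0.03,-0.4,0,0,0],[0,0,-0.5,0,0,0],[0,0,-0.5,0,0,0],[0,0,-0.4,0,0,0],[0,0,-0.25,0,0,0],[0,0,0,0,0,0],[0,0,0,0,0,0]],
  ],
)

```text
time: 8.98
position: [0.5484, -0.0605, 0.2112]
tool_rot: [0.787, 0.617, 0.0, 0.0]
ft_force: [0.0, 0.4, -1.5]
grip_width: 0.0611
```

```bash
python3 - <<'E'
from h import *
o,im=snap("wrist","d5");print(o["position"],o["ft_force"],o["grip_width"])
cv2.imwrite("pics/d5c.png",cv2.resize(im[130:340,220:420],None,fx=4,fy=2.8,interpolation=cv2.INTER_CUBIC))
E
```

```text
[ 0.5483808  -0.06050709  0.21117043] [ 0.01563263  0.41010126 -1.46628048] 0.06109750121409268
```

View pics/d5c.png

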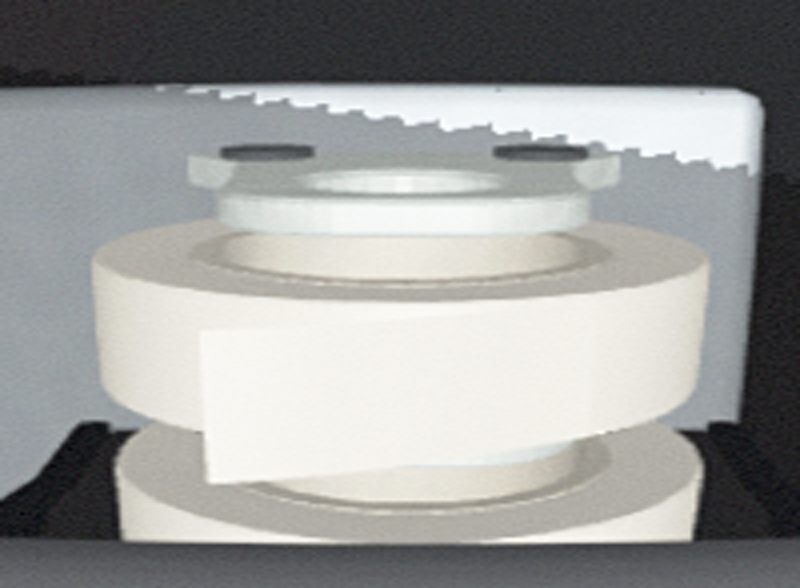

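drive_tool(
  plan=[
    [[0,0,-0.08,0,0,0],[0,0,0,0,0,0],[0,0,0,0,0,0]],
  ],
)

```text
time: 9.4
position: [0.5484, -0.0604, 0.2099]
tool_rot: [0.787, 0.617, 0.0, 0.001]
ft_force: [-0.8, 1.6, 5.2]
grip_width: 0.0605
```

drive_tool(
  plan=[
    [[0,0,0,0,0,0],[0,0,0,0,0,0],[0,0,0,0,0,0],[0,0,0,0,0,0]],
  ],
  grip=0,
)

```text
time: 9.9
position: [0.5482, -0.0605, 0.2088]
tool_rot: [0.787, 0.617, -0.0, -0.0]
ft_force: [-0.2, -1.0, 0.4]
grip_width: 0.0858
```

drive_tool(
  plan=[
    [[0,0,0.4,0,0,0],[0,0,0.8,0,0,0],[0,0,1,0,0,0],[0,0,1,0,0,0],[0,0,0.8,0,0,0],[-0.24,-1,0,0,0,0],[-0.24,-1,0,0,0,0],[0,0,0,0,0,0]],
  ],
)

```text
time: 10.9
position: [0.5361, -0.1117, 0.3098]
tool_rot: [0.788, 0.616, 0.0, 0.001]
ft_force: [0.7, 0.6, 0.1]
grip_width: 0.0869
```

```bash
python3 - <<'E'
from h import *
o,im=snap("wrist","d6");print(o["position"],o["tool_rot"],o["grip_width"])
cv2.imwrite("pics/d6c.png",cv2.resize(im[60:280,180:460],None,fx=2.8,fy=2.8,interpolation=cv2.INTER_CUBIC))
snap("scene","d6",(200,150,360,270),5)
E
```

```text
[ 0.53608449 -0.11173281  0.30975481] [7.88031706e-01 6.15634340e-01 2.66355060e-04 5.65099230e-04] 0.08686688791217644
```

View pics/d6c.png

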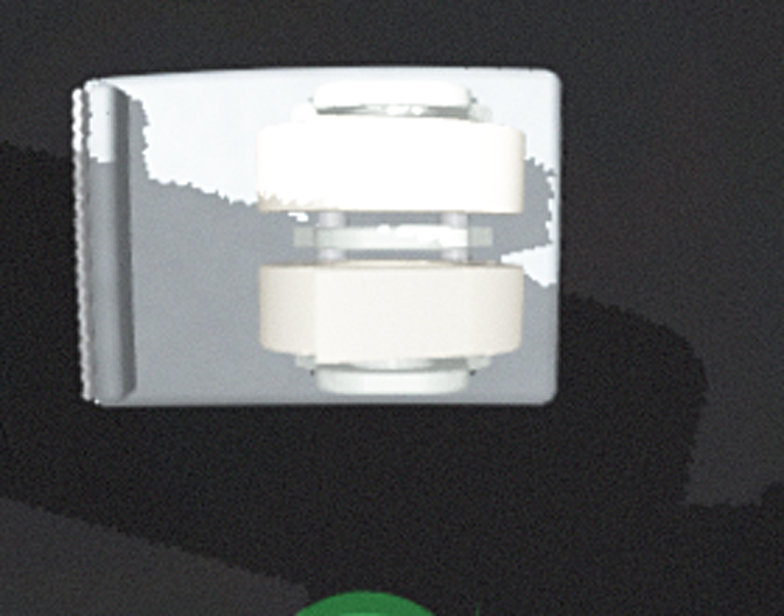

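View pics/scene_d6.png

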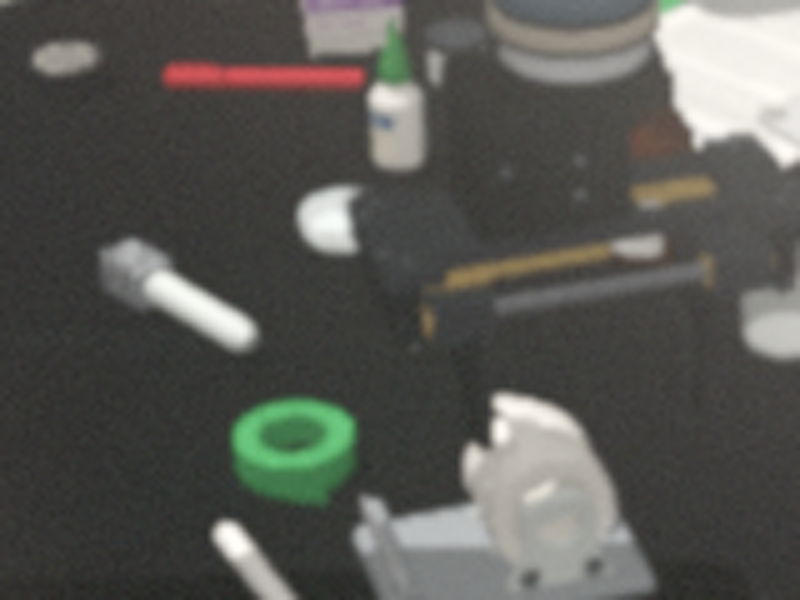

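drive_tool(
  plan=[
    [[-0.1,0.5,0.3,0,0,0],[-0.1,1,0.3,0,0,0],[-0.1,1,0.3,0,0,0],[-0.1,1,0.3,0,0,0],[-0.1,1,0.3,0,0,0],[-0.1,1,0,0,0,0],[-0.1,1,0,0,0,0],[-0.1,1,0,0,0,0]],
  ],
)

```text
time: 12.0
position: [0.5154, 0.0795, 0.347]
tool_rot: [0.787, 0.617, 0.0, -0.0]
ft_force: [1.1, -0.1, -0.4]
grip_width: 0.0869
```

drive_tool(
  plan=[
    [[-0.1,1,0,0,0,0],[-0.1,1,0,0,0,0],[-0.1,1,0,0,0,0],[-0.1,1,0,0,0,0],[-0.1,0.5,0,0,0,0],[0,0,0,0,0,0],[0,0,0,0,0,0]],
  ],
)

```text
time: 12.88
position: [0.5036, 0.1893, 0.3466]
tool_rot: [0.787, 0.617, -0.0, 0.0]
ft_force: [0.8, -0.6, -0.2]
grip_width: 0.0875
```

```bash
python3 - <<'E'
from h import *
o,im=snap("wrist","s1");print(o["position"],o["tool_rot"],o["grip_width"])
E
```

```text
[0.50362632 0.18929919 0.34656307] [ 7.87237705e-01  6.16649628e-01 -1.43964940e-04  1.05516960e-04] 0.08748698041102645
```

View pics/wrist_s1.png

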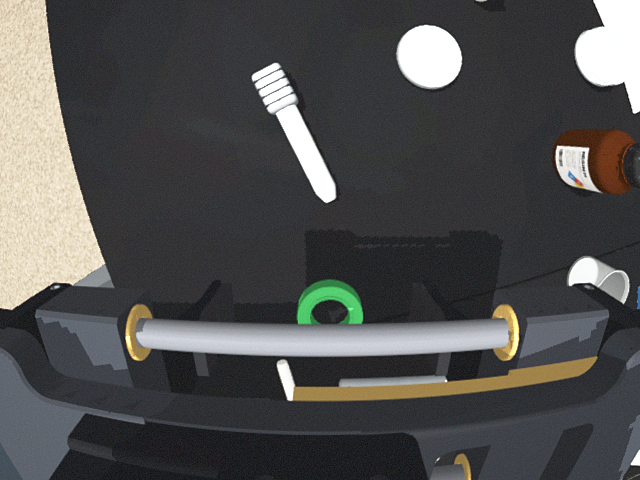

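```bash
python3 - <<'E'
from h import *
np.set_printoptions(precision=4,suppress=True)
o=robot.get_obs();im=cv2.imread("pics/wrist_s1_raw.png")
c=im[50:215,240:350];cv2.imwrite("pics/s1c.png",cv2.resize(c,None,fx=4,fy=3.6,interpolation=cv2.INTER_CUBIC))
m=np.zeros(im.shape[:2],np.uint8);m[50:215,240:350]=(c.min(2)>95)*255
m=cv2.morphologyEx(m,3,np.ones((5,5)))
k=max(cv2.findContours(m,0,2)[0],key=cv2.contourArea).reshape(-1,2)
P=np.array([onz("wrist",u,v,.013,o)[:2] for u,v in k])
# tube points: fit axis
mu=P.mean(0);d=np.linalg.svd(P-mu)[2][0];d*=np.sign(-d[1]);n=np.array([-d[1],d[0]])
s=(P-mu)@d;w=(P-mu)@n
for lo in np.arange(s.min(),s.max(),.008):
    q=(s>=lo)&(s<lo+.008); print(round(lo-s.min(),4),w[q].min().round(4),w[q].max().round(4))
print("axis deg",np.degrees(np.arctan2(d[1],d[0])),"len",s.max()-s.min(),"tip",mu+d*s.max(),"end",mu+d*s.min())
E
```

```text
0.0 -0.0126 0.014
0.008 -0.0131 0.0138
0.016 -0.0129 0.014
0.024 -0.013 0.0135
0.032 -0.0131 0.0138
0.04 -0.0095 0.0122
0.048 -0.0089 0.0098
0.056 -0.009 0.0097
0.064 -0.0091 0.01
0.072 -0.0092 0.0099
0.08 -0.009 0.0095
0.088 -0.009 0.0098
0.096 -0.0091 0.0094
0.104 -0.0092 0.0094
0.112 -0.0092 0.0094
0.12 -0.0062 0.0041
0.128 -0.0028 0.001
axis deg -77.30697889329578 len 0.1280514612306268 tip [0.5171 0.2092] end [0.4889 0.3341]
```

View pics/s1c.png

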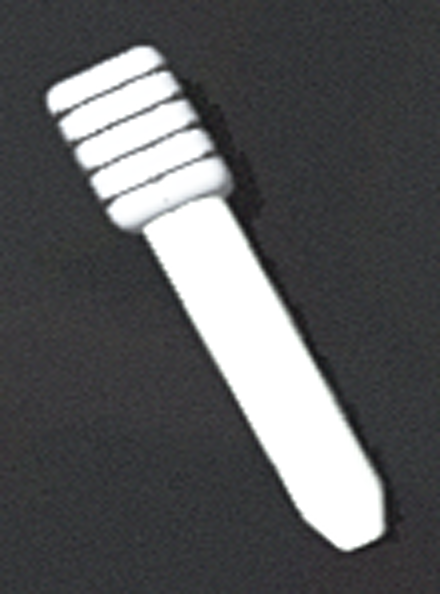

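drive_tool(
  plan=[
    [[-0.08,0.8,-0.4,0,0,0.7],[-0.08,0.9,-0.8,0,0,0.8],[-0.08,0.9,-0.8,0,0,0.8],[-0.07,0.9,-0.8,0,0,0.8],[-0.07,0.9,-0.8,0,0,0.8],[0,0.51,-0.3,0,0,0.53],[0,0,0,0,0,0],[0,0,0,0,0,0]],
  ],
)

```text
time: 13.92
position: [0.4946, 0.3117, 0.2497]
tool_rot: [0.625, 0.781, 0.0, 0.0]
ft_force: [0.1, -0.2, -1.4]
grip_width: 0.0872
```

```bash
python3 - <<'E'
from h import *
o,im=snap("wrist","s2");print(o["position"],o["tool_rot"],o["grip_width"])
Rt=R.from_quat(o['tool_rot']).as_matrix();print(np.degrees(np.arctan2(Rt[1,1],Rt[0,1])))
snap("side","s2",(360,260,480,360),6)
E
```

```text
[0.49464534 0.31165374 0.24965398] [6.24939251e-01 7.80673270e-01 2.79932481e-04 3.17008332e-04] 0.08721873646785587
12.64453777188905
```

View pics/wrist_s2.png

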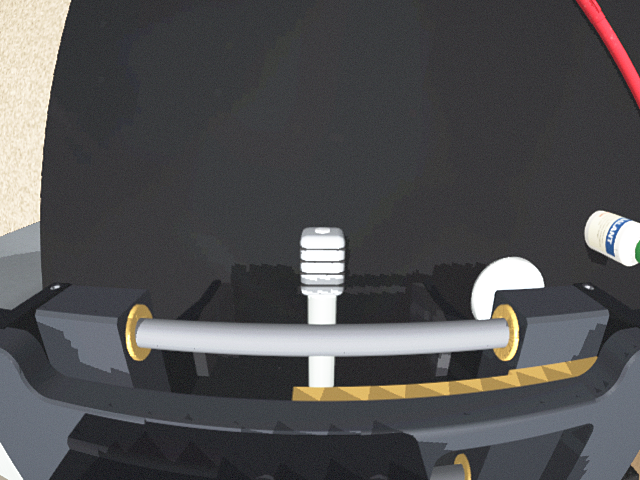

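View pics/side_s2.png

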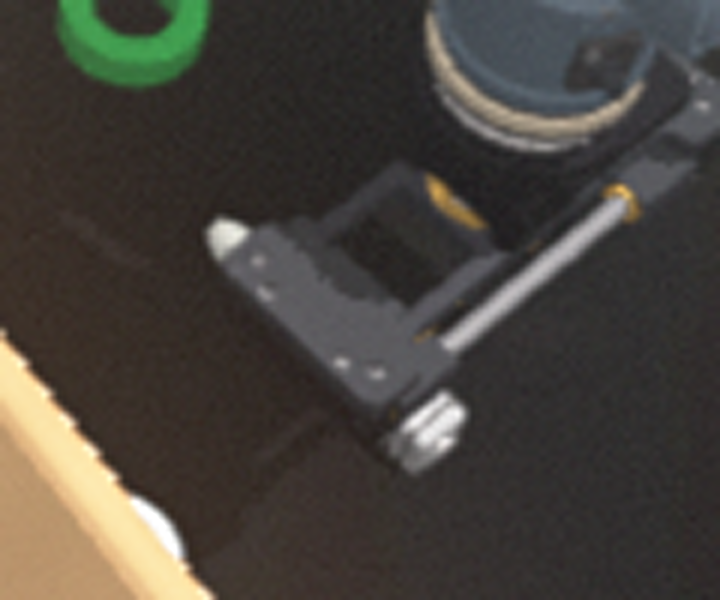

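drive_tool(
  plan=[
    [[0,0,-0.5,0,0,0],[0,0,-0.8,0,0,0],[0,0,-0.7,0,0,0],[0,0,-0.4,0,0,0],[0,0,-0.15,0,0,0],[0,0,0,0,0,0],[0,0,0,0,0,0]],
  ],
)

```text
time: 14.9
position: [0.4945, 0.3124, 0.1857]
tool_rot: [0.624, 0.781, 0.0, 0.0]
ft_force: [-0.4, -0.7, -0.4]
grip_width: 0.0872
```

drive_tool(
  plan=[
    [[0,0,0,0,0,0],[0,0,0,0,0,0],[0,0,0,0,0,0],[0,0,0,0,0,0],[0,0,0,0,0,0],[0,0,0,0,0,0],[0,0,0,0,0,0],[0,0,0,0,0,0]],
  ],
  grip=1,
  force=35,
)

```text
time: 15.9
position: [0.4943, 0.3123, 0.1852]
tool_rot: [0.624, 0.781, 0.0, 0.0]
ft_force: [-0.6, -0.7, 0.1]
grip_width: 0.0256
```

drive_tool(
  plan=[
    [[0,0,0.3,0,0,0],[0,0,0.6,0,0,0],[0,0,0.8,0,0,0],[0,0,0.8,0,0,0],[0,0,0.5,0,0,0],[0,0,0,0,0,0]],
  ],
)

```text
time: 16.65
position: [0.4945, 0.3124, 0.2617]
tool_rot: [0.624, 0.781, 0.001, 0.001]
ft_force: [-0.0, -0.1, -0.6]
grip_width: 0.0258
```

```bash
python3 - <<'E'
from h import *
o,im=snap("wrist","s3");print(o["position"],o["tool_rot"],o["grip_width"])
snap("side","s3",(350,220,470,320),6)
snap("scene","s3",(190,150,310,240),6)
E
```

```text
[0.49452364 0.31243212 0.2617207 ] [6.24422018e-01 7.81085836e-01 1.24713297e-03 7.10856450e-04] 0.025788663860162046
```

View pics/wrist_s3.png

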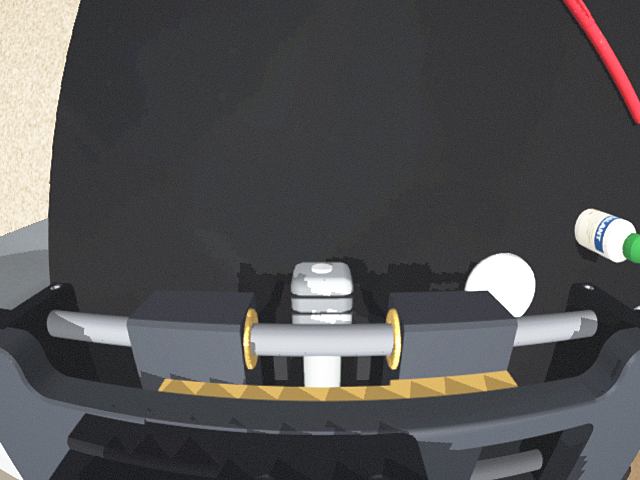

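View pics/side_s3.png

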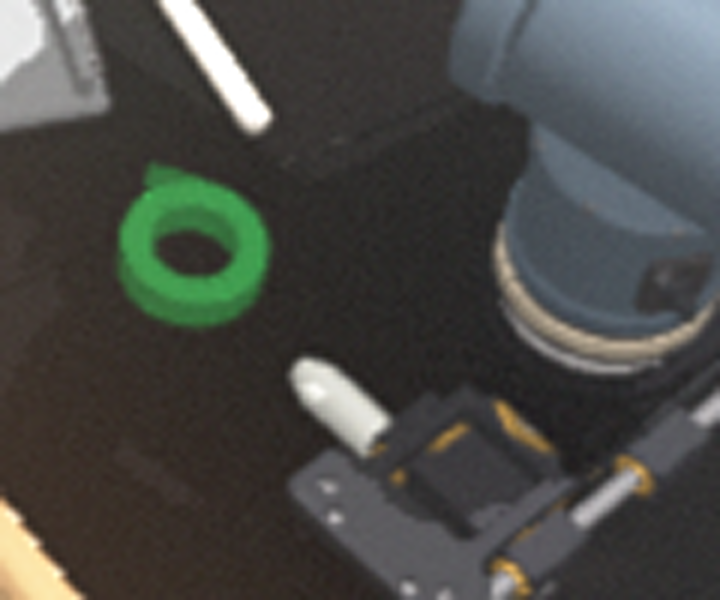

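View pics/scene_s3.png

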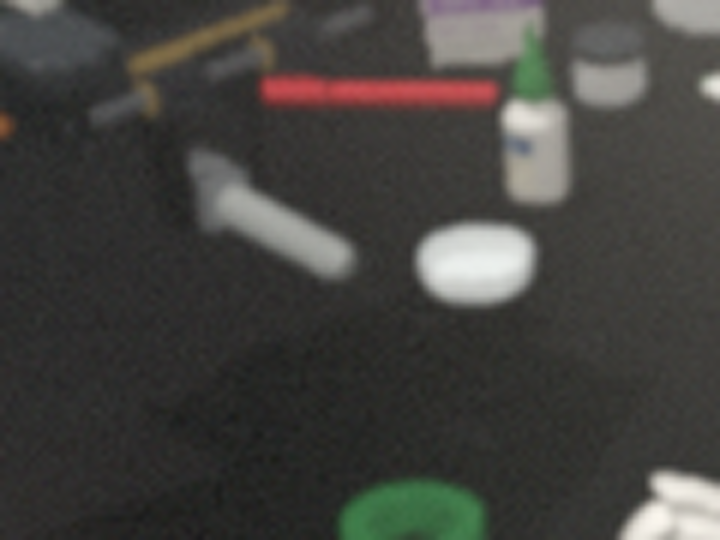

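```bash
python3 - <<'E'
from h import *
np.set_printoptions(precision=4,suppress=True)
print(tri(ray("side",399.7,280.8),ray("scene",248.6,193)))
for n in("side","scene"): print(n,proj(n,(.5176,.21,.0895)),proj(n,(.4987,.2939,.0895)))
E
```

```text
(array([0.5203, 0.2118, 0.0897]), [np.float64(0.0006038963298070965), np.float64(0.0006038963298070478)])
side (np.float64(399.9843829697635), np.float64(279.8099405298142)) (np.float64(427.46119870354653), np.float64(305.1785191268686))
scene (np.float64(247.7718731239581), np.float64(193.5595041106802)) (np.float64(228.426410661974), np.float64(183.2569851262313))
```

```bash
python3 - <<'E'
from h import *
np.set_printoptions(precision=2,suppress=True)
o={'position':np.array([.53608,-.11173,.30975]),'tool_rot':[.78803171,.61563434,.00026636,.00056506]}
t=np.radians(-13.8);X=np.array([np.cos(t),np.sin(t)]);Y=np.array([-X[1],X[0]])
W=lambda u,v,z:(lambda p:np.array([p@X,p@Y])*1e3)(onz("wrist",180+u/2.8,60+v/2.8,z,o)[:2])
for n,p,z in [("base fr",(98,404),.012),("base br",(556,403),.012),("base bl",(560,72),.012),("R L",(316,380),.056),("R R",(469,380),.056),("M L",(313,238),.056),("M R",(468,238),.056),("L L",(312,95),.056),("L R",(471,95),.056),("R outer",(392,394),.062),("L far",(392,80),.062),("foot L",(295,240),.019),("foot R",(493,240),.019),("r1",(257,165),.0445),("r1",(525,165),.0445),("r2",(259,310),.0445),("r2",(524,310),.0445)]:
    print(n,W(*p,z))
E
```

```text
base fr [464.36  46.42]
base br [591.04  45.69]
base bl [590.94 135.67]
R L [529.2   58.82]
R R [564.   58.7]
M L [529.    91.13]
M R [563.54  90.99]
L L [529.03 123.51]
L R [564.17 123.36]
R outer [546.51  56.48]
L far [546.75 125.87]
foot L [521.39  90.09]
foot R [572.55  89.92]
r1 [515.12 108.58]
r1 [577.63 108.31]
r2 [515.01  74.08]
r2 [577.73  73.84]
```

drive_tool(
  plan=[
    [[0.2,-0.5,0,0,0,-0.4],[0.5,-1,0,0,0,-0.6],[0.5,-1,0,0,0,-0.6],[0.5,-1,0,0,0,-0.6],[0.5,-1,0,0,0,-0.6],[0.5,-1,0,0,0,-0.6],[0.5,-1,0,0,0,-0.6],[0.4,-0.9,0,0,0,-0.42]],
  ],
)

```text
time: 17.8
position: [0.5847, 0.1253, 0.2595]
tool_rot: [0.788, 0.615, -0.001, -0.0]
ft_force: [0.1, -0.6, -1.7]
grip_width: 0.0256
```

drive_tool(
  plan=[
    [[0.2,-0.5,-0.4,0,0,0],[0,0,-0.7,0,0,0],[0,0,-0.5,0,0,0],[0,0,0,0,0,0],[0,0,0,0,0,0]],
  ],
)

```text
time: 18.42
position: [0.5891, 0.1155, 0.2201]
tool_rot: [0.787, 0.617, -0.0, -0.0]
ft_force: [-0.4, -0.4, -1.2]
grip_width: 0.0256
```

```bash
cat > loc.py <<'E'
from h import *
def st():
    o=robot.get_obs();t=np.radians(-13.8);X=np.array([np.cos(t),np.sin(t)]);Y=np.array([-X[1],X[0]])
    p=o['position'][:2]*1e3;Rt=R.from_quat(o['tool_rot']).as_matrix();f=o['ft_force']
    print("x err",round(p@X-546.2,2),"shoulder y gap",round(p@Y-91.1-19-34.5,2),"z err",round(o['position'][2]*1e3-217.2,2),"yaw",np.degrees(np.arctan2(Rt[1,1],Rt[0,1])).round(2),"F local",(f[:2]@X).round(2),(f[:2]@Y).round(2),f[2].round(2),"tool z",Rt[:,2].round(4),"w",round(o['grip_width'],4),"t",o['time'])
    return o
E
python3 - <<'E'
from loc import *
st()
snap("side","i1",(290,180,420,290),6);snap("scene","i1",(220,180,350,280),6)
E
```

```text
x err -1.7 shoulder y gap 108.11 z err 2.88 yaw -13.73 F local -0.29 -0.46 -1.19 tool z [-3.e-04  0.e+00 -1.e+00] w 0.0256 t 18.425
```

View pics/side_i1.png

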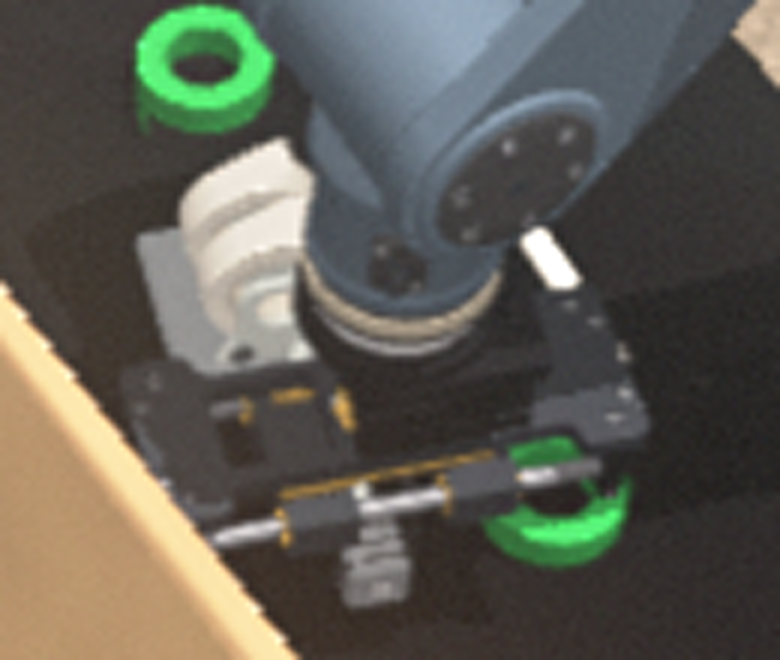

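View pics/scene_i1.png

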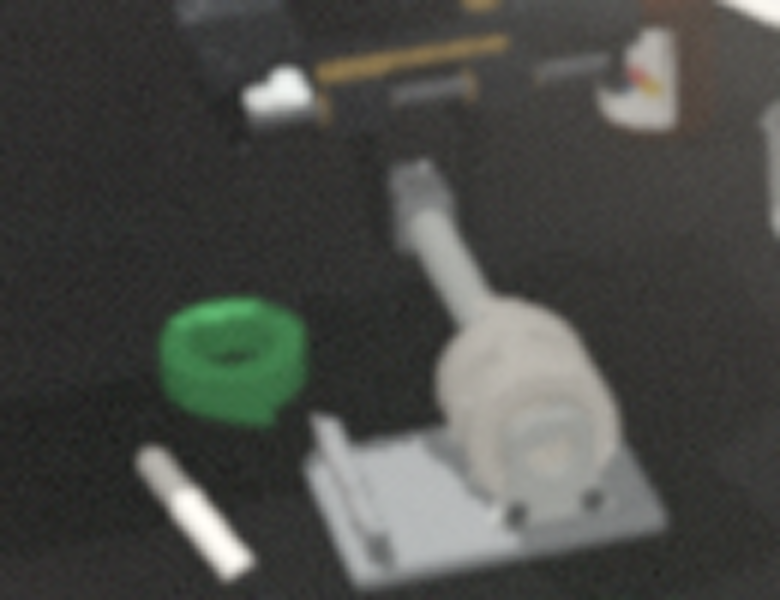

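drive_tool(
  plan=[
    [[0.066,-0.016,-0.11,0,0,0],[-0.1,-0.39,0,0,0,0],[0,0,0,0,0,0],[0,0,0,0,0,0],[0,0,0,0,0,0]],
  ],
)

```text
time: 19.15
position: [0.5884, 0.1046, 0.2175]
tool_rot: [0.787, 0.617, 0.0, 0.0]
ft_force: [-0.2, -0.5, -1.2]
grip_width: 0.0259
```

```bash
python3 -c "
from loc import *
st()"
```

```text
x err 0.27 shoulder y gap 97.33 z err 0.35 yaw -13.81 F local -0.08 -0.51 -1.2 tool z [ 1.e-04  1.e-04 -1.e+00] w 0.0259 t 19.15
```

drive_tool(
  plan=[
    [[-0.08,-0.31,0,0,0,0],[-0.08,-0.31,0,0,0,0],[-0.08,-0.31,0,0,0,0],[0,0,0,0,0,0],[0,0,0,0,0,0]],
  ],
)

```text
time: 19.77
position: [0.5824, 0.0812, 0.2175]
tool_rot: [0.787, 0.617, 0.0, 0.0]
ft_force: [-0.3, -0.3, -1.6]
grip_width: 0.0258
```

```bash
python3 -c "
from loc import *
st();snap('scene','i2',(220,180,350,280),6);snap('side','i2',(290,180,420,290),6)"
```

```text
x err 0.03 shoulder y gap 73.22 z err 0.34 yaw -13.82 F local -0.26 -0.39 -1.58 tool z [ 1.e-04  1.e-04 -1.e+00] w 0.0258 t 19.775
```

View pics/scene_i2.png

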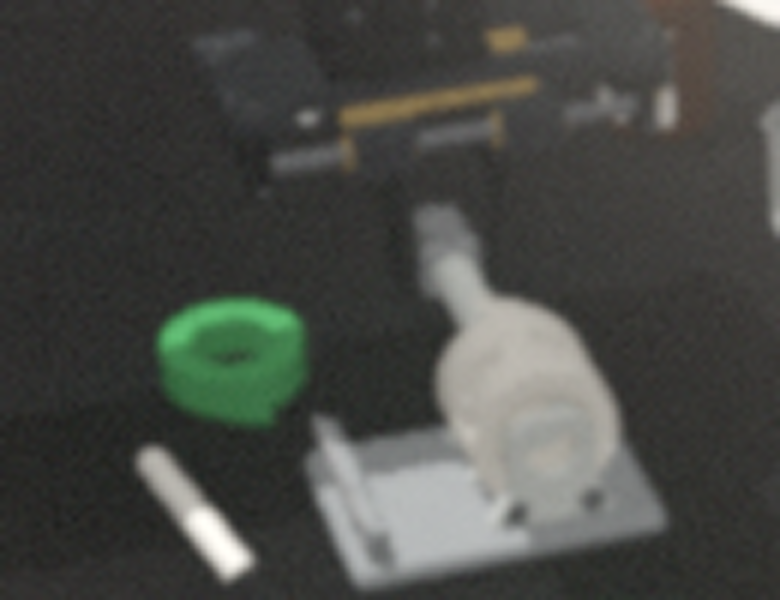

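View pics/side_i2.png

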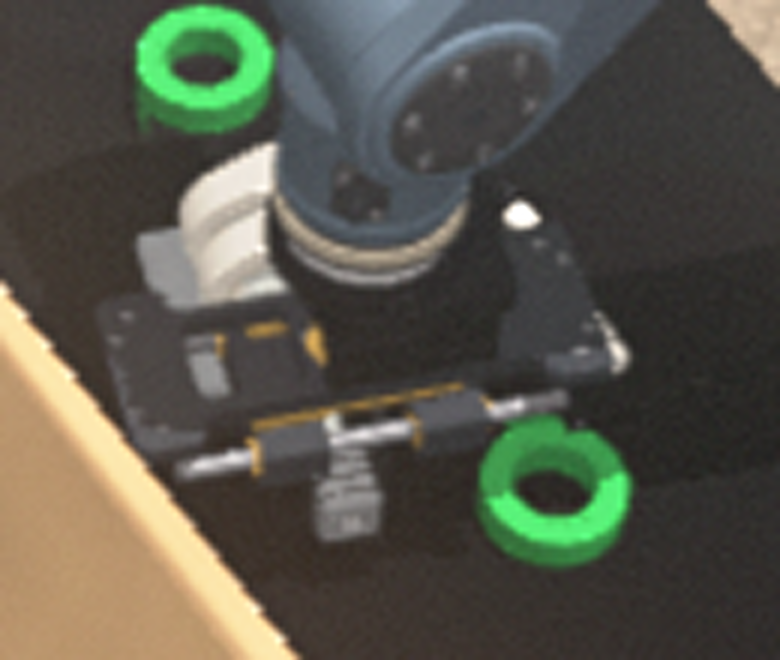

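drive_tool(
  plan=[
    [[-0.06,-0.24,-0.01,0,0,0],[-0.06,-0.24,0,0,0,0],[-0.06,-0.24,0,0,0,0],[-0.06,-0.24,0,0,0,0],[-0.05,-0.2,0,0,0,0],[0,0,0,0,0,0]],
  ],
)

```text
time: 20.62
position: [0.5751, 0.0519, 0.2173]
tool_rot: [0.787, 0.617, -0.0, -0.0]
ft_force: [0.1, -0.5, -1.4]
grip_width: 0.0255
```

```bash
python3 -c "
from loc import *
st()"
```

```text
x err -0.11 shoulder y gap 42.96 z err 0.05 yaw -13.85 F local 0.24 -0.45 -1.44 tool z [-1.e-04  0.e+00 -1.e+00] w 0.0255 t 20.625
```

drive_tool(
  plan=[
    [[-0.06,-0.24,0,0,0,0],[-0.06,-0.24,0,0,0,0],[-0.06,-0.24,0,0,0,0],[-0.05,-0.24,0,0,0,0],[0,0,0,0,0,0],[0,0,0,0,0,0]],
  ],
)

```text
time: 21.38
position: [0.5694, 0.0284, 0.2173]
tool_rot: [0.787, 0.617, 0.0, 0.0]
ft_force: [-0.3, -0.3, -1.0]
grip_width: 0.0257
```

```bash
python3 -c "
from loc import *
st();snap('scene','i3',(220,180,350,280),6);snap('side','i3',(290,180,420,290),6)"
```

```text
x err 0.02 shoulder y gap 18.76 z err 0.07 yaw -13.81 F local -0.22 -0.35 -1.02 tool z [ 1.e-04  1.e-04 -1.e+00] w 0.0257 t 21.375
```

View pics/scene_i3.png

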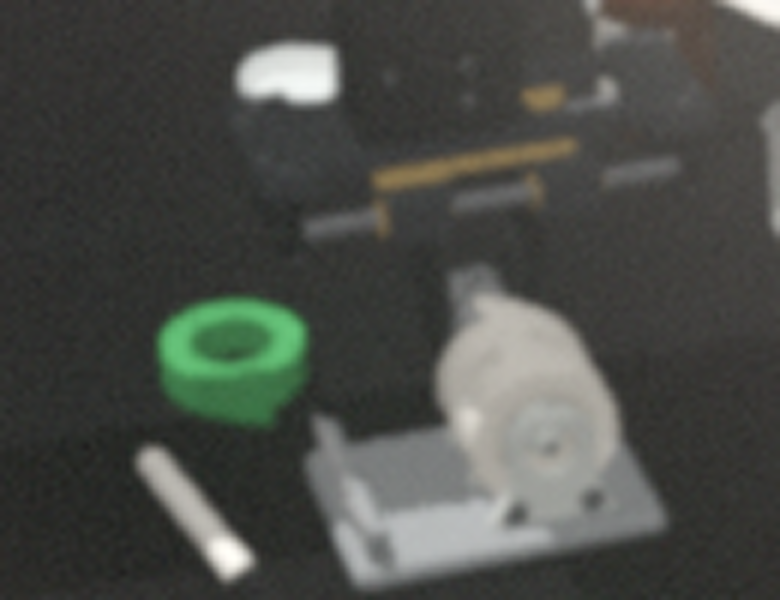

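drive_tool(
  plan=[
    [[-0.05,-0.2,0,0,0,0],[-0.05,-0.2,0,0,0,0],[-0.03,-0.12,0,0,0,0],[0,0,0,0,0,0],[0,0,0,0,0,0]],
  ],
)

```text
time: 22.1
position: [0.5661, 0.0153, 0.2173]
tool_rot: [0.787, 0.617, 0.0, 0.0]
ft_force: [0.6, -0.2, -0.5]
grip_width: 0.0256
```

```bash
python3 -c "
from loc import *
st()"
```

```text
x err -0.06 shoulder y gap 5.35 z err 0.09 yaw -13.81 F local 0.61 -0.04 -0.54 tool z [ 1.e-04  1.e-04 -1.e+00] w 0.0256 t 22.1
```

Now 1.5 mm at a time until it touches.

drive_tool(
  plan=[
    [[-0.02,-0.06,0,0,0,0],[-0.01,-0.06,0,0,0,0],[0,0,0,0,0,0]],
  ],
)

```text
time: 22.48
position: [0.5654, 0.0123, 0.2172]
tool_rot: [0.787, 0.617, -0.0, -0.0]
ft_force: [0.4, 0.5, -2.1]
grip_width: 0.026
```

drive_tool(
  plan=[
    [[-0.015,-0.06,0,0,0,0],[0,0,0,0,0,0],[0,0,0,0,0,0]],
  ],
)

```text
time: 22.85
position: [0.565, 0.0109, 0.2173]
tool_rot: [0.787, 0.617, 0.0, -0.0]
ft_force: [0.4, 0.8, -1.2]
grip_width: 0.0257
```

```bash
python3 -c "
from loc import *
st()"
```

```text
x err -0.09 shoulder y gap 0.74 z err 0.05 yaw -13.8 F local 0.22 0.87 -1.21 tool z [ 0.  0. -1.] w 0.0257 t 22.85
```

drive_tool(
  plan=[
    [[-0.015,-0.06,0,0,0,0],[0,0,0,0,0,0],[0,0,0,0,0,0]],
  ],
)

```text
time: 23.22
position: [0.5646, 0.0094, 0.2173]
tool_rot: [0.787, 0.617, 0.0, 0.0]
ft_force: [0.8, 0.3, -2.1]
grip_width: 0.0255
```

drive_tool(
  plan=[
    [[-0.015,-0.06,0,0,0,0],[0,0,0,0,0,0],[0,0,0,0,0,0]],
  ],
)

```text
time: 23.6
position: [0.5644, 0.0089, 0.2173]
tool_rot: [0.787, 0.617, 0.001, -0.001]
ft_force: [1.7, 5.5, -1.1]
grip_width: 0.0258
```

```bash
python3 -c "
from loc import *
st()
snap('wrist','i4',(180,160,460,400),2.5);snap('scene','i4',(220,180,350,280),6)"
```

```text
x err -0.19 shoulder y gap -1.31 z err 0.06 yaw -13.87 F local 0.33 5.75 -1.14 tool z [ 9.e-04  2.e-03 -1.e+00] w 0.0258 t 23.6
```

View pics/wrist_i4.png

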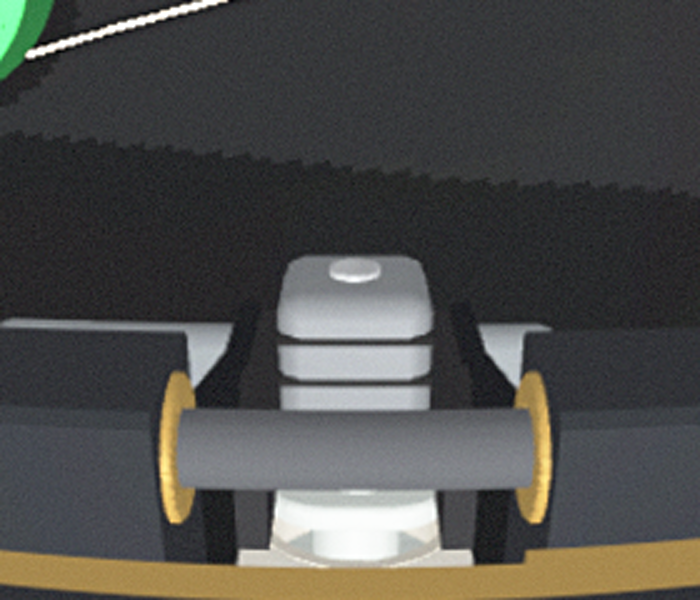

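View pics/scene_i4.png

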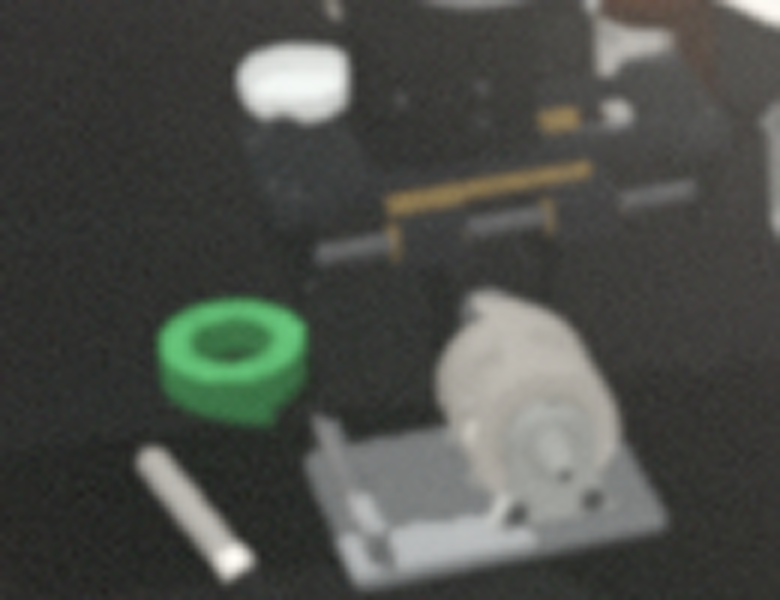

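drive_tool(
  plan=[
    [[-0.015,-0.06,0,0,0,0],[0,0,0,0,0,0],[0,0,0,0,0,0]],
  ],
)

```text
time: 24.08
position: [0.5643, 0.0085, 0.2173]
tool_rot: [0.788, 0.616, 0.002, -0.001]
ft_force: [2.4, 10.5, -1.0]
grip_width: 0.0259
```

```bash
python3 -c "
from loc import *
st()"
```

```text
x err -0.21 shoulder y gap -1.75 z err 0.1 yaw -13.93 F local -0.18 10.73 -0.97 tool z [ 0.002  0.004 -1.   ] w 0.0259 t 24.075
```

drive_tool(
  plan=[
    [[0.01,0.04,0,0,0,0],[0,0,0,0,0,0]],
  ],
)

```text
time: 24.32
position: [0.5644, 0.0088, 0.2173]
tool_rot: [0.787, 0.617, 0.001, -0.001]
ft_force: [2.5, 7.9, -1.1]
grip_width: 0.0257
```

drive_tool(
  plan=[
    [[0,0,0,0,0,0],[0,0,0,0,0,0],[0,0,0,0,0,0],[0,0,0,0,0,0],[0,0,0,0,0,0],[0,0,0,0,0,0]],
  ],
  grip=0,
)

```text
time: 25.08
position: [0.5641, 0.0073, 0.2172]
tool_rot: [0.787, 0.617, -0.0, 0.0]
ft_force: [-0.4, -0.7, -0.0]
grip_width: 0.0778
```

drive_tool(
  plan=[
    [[0,0,0.4,0,0,0],[0,0,0.8,0,0,0],[0,0,1,0,0,0],[0,0,1,0,0,0],[-0.24,-1,0.8,0,0,0],[-0.24,-1,0,0,0,0],[-0.24,-1,0,0,0,0],[-0.2,-0.8,0,0,0,0]],
  ],
)

```text
time: 26.08
position: [0.5408, -0.0885, 0.3181]
tool_rot: [0.787, 0.617, 0.0, 0.0]
ft_force: [0.4, 0.2, -0.5]
grip_width: 0.0872
```

```bash
python3 -c "
from loc import *
o=st();
print(o['position'],o['tool_rot'])
snap('wrist','f1',(180,40,460,280),2.8);snap('scene','f1',(220,180,350,280),6);snap('side','f1',(290,180,420,290),6)"
```

```text
x err 0.13 shoulder y gap -101.51 z err 100.94 yaw -13.82 F local 0.38 0.31 -0.46 tool z [ 1.e-03 -5.e-04 -1.e+00] w 0.0872 t 26.075
[ 0.54083554 -0.08846806  0.31814008] [7.87020413e-01 6.16926712e-01 2.48373442e-04 4.89783184e-04]
```

View pics/wrist_f1.png

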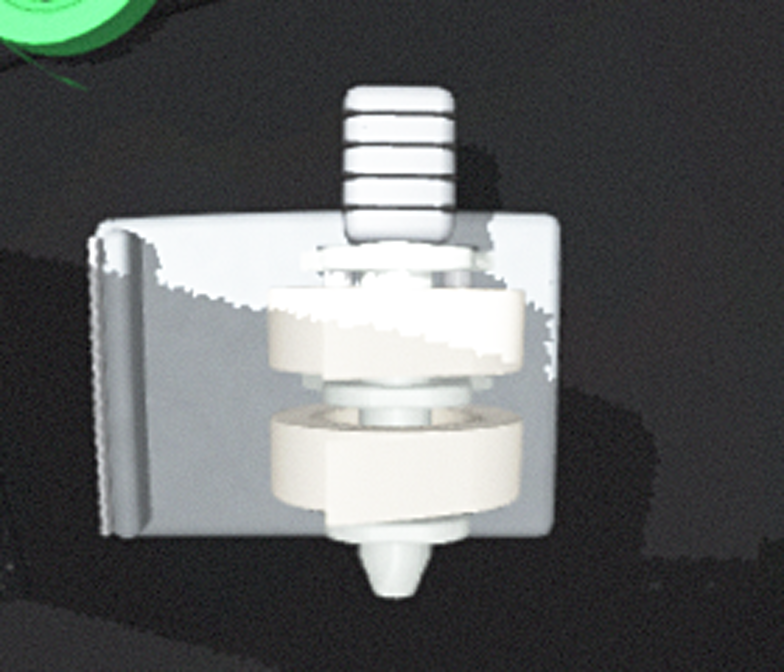

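View pics/scene_f1.png

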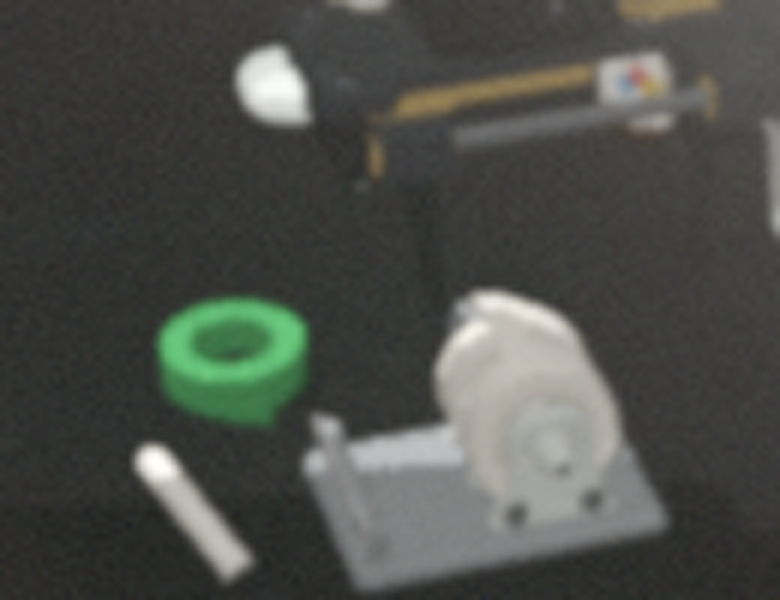

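View pics/side_f1.png

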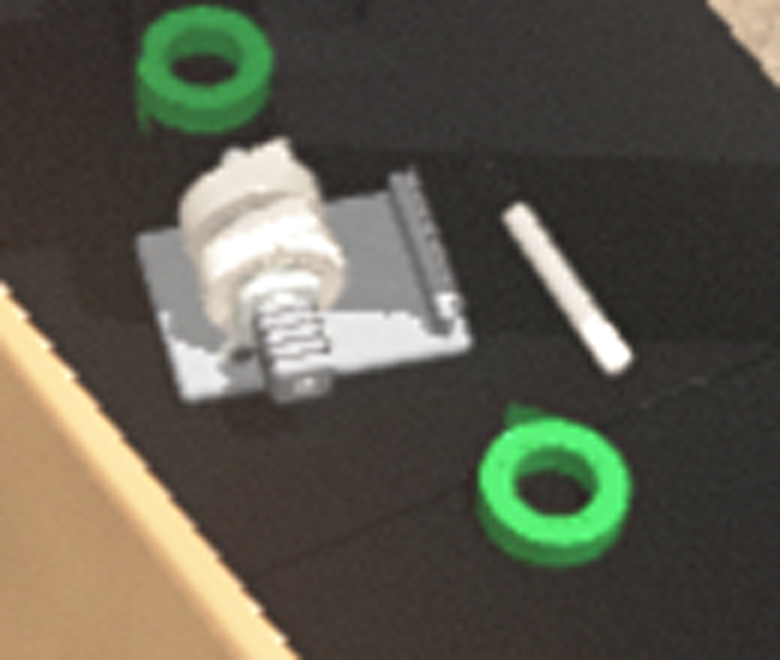

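```bash
python3 - <<'E'
from h import *
np.set_printoptions(precision=2,suppress=True)
o=robot.get_obs()
t=np.radians(-13.8);X=np.array([np.cos(t),np.sin(t)]);Y=np.array([-X[1],X[0]]);org=X*.5466+Y*.0911
L=lambda u,v,z:(lambda d:np.array([d@X,d@Y])*1e3)(onz("wrist",180+u/2.8,40+v/2.8,z,o)[:2]-org)
print("tip",L(396,598,.044),L(396,598,.040)," want -51.5+")
print("grip rear",L(398,87,.057),L(398,87,.050)," want 72.5"); print("grip front",L(398,240,.055)," want 34.5")
print("left cheek far edge",L(330,244,.06)," R outer",L(396,543,.062))
im=cv2.imread("pics/wrist_f1_raw.png");cv2.imwrite("pics/f1z.png",cv2.resize(im[115:160,270:370],None,fx=8,fy=8,interpolation=cv2.INTER_CUBIC))
E
```

```text
tip [  0.08 -53.27] [  0.08 -54.55]  want -51.5+
grip rear [ 0.74 72.32] [ 0.75 73.61]  want 72.5
grip front [ 0.69 36.43]  want 34.5
left cheek far edge [-14.67  35.46]  R outer [  0.12 -33.98]
```

View pics/f1z.png

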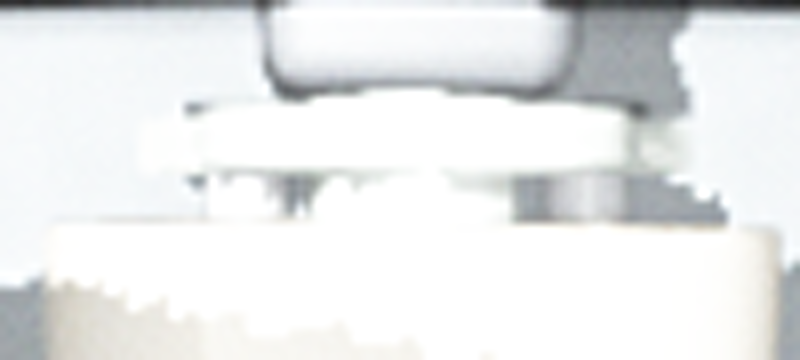

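```bash
python3 -c "
from loc import *
st();print(robot.hand_in())"
```

```text
x err 0.26 shoulder y gap -101.23 z err 100.66 yaw -13.92 F local 0.52 -0.62 -0.31 tool z [ 8.e-04 -0.e+00 -1.e+00] w 0.0873 t 26.225
the job is handed in; nothing more can be done
None
```

The dispenser is reloaded and handed in at about 26 s of the 59 s allowed. I stood the loose roll in the right-hand bay first. Then I pushed the spindle from the left through all three cheeks and both rolls, let go and backed the arm clear.

**Spindle home:** it slid in with almost no force until the grip met the left cheek. I then pressed to about 11 N and it moved less than 0.5 mm further. In the last wrist picture the rear of the grip measured about 72.3 mm from the dispenser's middle (72.5 mm expected). The tip sticks out past the right cheek, and I could see no gap at the left cheek.

**Rolls and bench:** both rolls stand in their bays with the tube through them. By eye, the green rolls and the marker look unmoved in the last pictures. I did not compare the other bystanders one by one.

**Checks that disagreed:**
- **Held roll:** the close wrist view put it about 3.6 mm further along its axis than the first measurement. I lined it up with the middle cheek in the same picture before lowering it.
- **Outside cameras:** my rough picks in the scene and side views were off by up to 14 mm on the dispenser's base corners, so I relied on the wrist camera there.
- **Final picture:** the front of the grip read about 1 mm outside the cheek face, and the tip about 2 mm deeper than nominal. I put both down to camera error, given the contact force.

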